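# Hold a bracket home in the foot-length gauge

### The job

Clear the ground square block off the seat of the dial-indicator checking fixture and stand it upright on the bench top, clear of the fixture. Then set the angle bracket on the fixture's seat and push its flat foot in under the fixture's lip by feel, against the indicator's sprung plunger, until the upright leg sits flat against the front of the lip, without ramming it. Finish while still holding the bracket pressed home there, so that the dial can be read, and leave the other things on the bench where they are.

Things in the scene. Friction and masses are not known exactly. Their poses are not given: they have to be found in the camera images.
- fixture: Fixed checking fixture: steel base plate 112 mm wide, 14 mm thick; its top is the seat. A dark bridge (the lip) crosses it, a dial indicator lies face up behind. Origin: bench level, under the middle of the lip's front face (x = 0). x points in under the lip = push direction, within 0.3 rad of away from the robot; z up. The open seat reaches from x = -89 mm to 0, centred on y = 0.
- lip (a point): Middle of the lip's front face at seat level, 14 mm above the bench; axes as the fixture's. The lip's underside is 8 mm above the seat, its top 14 mm; it runs back 40 mm to a block 22 mm high. Between its side guides it is 53 mm wide; flared lead-ins, 8 mm high and about 66 mm apart at their mouth, reach 22 mm out in front of it. Seat and guides are smooth, oiled steel (friction 0.2).
- plunger (a joint): The indicator's sprung plunger, 6 mm thick, under the lip on the centre line, axis 3.5 mm above the seat. 0 = fully out, tip 27.5 mm in from the lip's front face; grows (m) as it is pushed in. About 2.8 N to start, 7 N at 0.006, where a bracket that is home holds it; it pushes the bracket out again if let go.
- bracket_mid (a point): Loose milled angle bracket, 0.13 kg, 40 x 50 x 36 mm, standing on its foot. Point: middle of its bounding box, 18 mm above the underside; z up. Foot: plate 6 mm thick, 40 (x) by 50 mm (y); the toe, which goes in first, is its edge at x = -20 mm. Home, this point is at x = +14, y = 0, z = 32 mm in the fixture's frame, x axis opposite to the fixture's.
- bracket_leg (a point): Centre of the upper part of the bracket's upright leg, 26 mm above the underside, at x = +17 mm from the bracket's middle; axes as the bracket's. The leg is 6 mm thick (x), 50 mm wide (y), 36 mm high. Grip it from above across the 50 mm (stiff in the push direction), within its upper 20 mm so that the fingers pass over the lip. Home, its inner face (-x side) touches the lip's front.
- block_mid (a point): Loose ground square block of steel, 0.42 kg, 30 x 45 x 40 mm (x, y, z), which stands on the fixture's seat in front of the lip. This point is its centre, 20 mm above its underside; z up. The bench right of the fixture and nearer to the robot (about x 0.46, y -0.29) is always free for it.
- oil_dropper: Bystander: small brown dropper bottle, 34 mm across, 102 mm high, standing left of the bracket, in front of the black case; origin at the middle of its underside. Loose, leave it alone.
- end_cap: Bystander: turned flanged metal cap, 52 mm across, 18 mm high, lying in front of the black case; origin at the middle of its underside. Loose, leave it alone.

How it is judged:
By the outcome, as a careful person would: the job done as asked, in the order asked, and still so for the second after the job is handed in, while the arm keeps its last pose, push and grip.
It also fails if it takes over 61 s, if anything falls off the work surface, if the arm or the gripper's body presses on something with over 40 N, if the wrist force passes 120 N, or if a joint passes its speed limit or range.

### The arm

A 7-joint arm with a two-finger parallel gripper is mounted at the origin on a cart in front of the work surface, level with it; the furniture and walls round the work are solid. World frame = base frame: x ahead of the robot, y to its left, z up, the work surface at z = 0. Lengths are in m, angles in rad, forces in N, time in s.
With the tool pointing down it reaches from about 0.425 to 0.825 m from the base axis. Payload 3.6 kg.
Tool frame: the origin (TCP) lies midway between the tips of the shut fingers; the grasp point (between the pads) lies 19 mm behind it; y points along the fingers, z is the direction in which the jaws open and shut, and the axes are right-handed (so a half turn about y gives the same grasp; the last joint's range is limited). The gripper opens to 85 mm and grips with 20 to 120 N. Pads are 22 mm wide; open, the fingers measure 114 mm over their backs; the gripper's body (76 mm by 85 mm) begins 54 mm behind the grasp point. The pads swing forward as they close: fully open they stand 13 mm farther back than shut.
Start: joints at [-0.026, 0.615, -0.013, 1.423, 0.008, 1.103, -0.04], TCP at [0.65, 0, 0.231] pointing down, gripper open.
Joint ranges: [-3.12, 3.12], [-0.3, 2.06], [-1.34, 1.32], [0.26, 2.42], [-1.36, 4.5], [0.01, 1.98], [-2.84, 2.84]. Speed limits (rad/s): [2.79, 2.79, 3.14, 3.14, 3.14, 3.14, 3.14].

### API

Orientations are given as a unit quaternion [x, y, z, w].
In Python, from bench import get_obs, eyes, sign_off, nets gives the robot as it stands.
- The arm moves only by the tool carry_out, never from a script. Its argument "steps" is a list of rows, each an object with "travel": the shift along the tool's x, y, z in m, a list of three; "twist": the turn, a rotation vector about the tool's x, y, z in rad, a list of three; "hand": the closure, from 0 (fully open) to 1 (shut). A call has 1 to 10 rows; each row shifts and turns the pose as measured when the row begins, along the tool's axes as they then stand; what a row does not reach is not made up. A row lasts 1/12 s, in which the tool goes at most 41.7 mm and 7.16 degrees, less where a joint would pass 70% of its speed; a pose out of reach is approached as far as the arm can. A call is refused whole if a number of a shift passes 0.0417 or a number of a turn 0.125, either way. A call with a gripper value outside its range is refused whole. The fingers move at their own pace and stop on an object; the grip force is fixed at half the most. Time passes only in rows, so rows that do not move let the fingers close. It gives the time, the measured TCP pose, the force and the opening at its end, in the units of the state.
- get_obs(): the state, without advancing time (a new reading comes with each control period).
- eyes.grab_frame(name): name is "scene" or "side" or "wrist"; returns a dict with "frame" (400x640x3 uint8, blue, green, red), "vertical_fov" (degrees; the focal length in pixels is half the picture's height over the tangent of half this angle, whatever the lens; pixels are square), "cx", "cy" (the principal point, pixels), "rvec" (rotation vector, rad) and "tvec" (3), from world to camera coordinates, as OpenCV has them; the wrist camera has in their place "mount" (4x4, takes a point from camera to tool coordinates, whose origin is the TCP and whose axes are the tool frame's). Camera axes: x right, y down, z forward; pixel columns grow to the right and rows downward; lengths in m; the calibration is good to about 2 mm. A picture is of the moment at which its call begins: read the wrist's pose just before it. There is no depth.
- sign_off(): hands the job in, once; it reports no verdict.
Trained networks look in a picture, given as the dict that the camera call returned (one of the last four; its "shot" number tells which), for a name from the list of things; names that differ only in an ending like _2 or _b are one class to them, and where a whole thing is asked for, a point or a joint stands for the part that bears it (a point fixed in the world has none). Each returns a list of dicts, best first, with "confidence" (0 to 1); they miss things now and then, are a little off and sometimes report something else, mostly with a low value. They report only what shows in the picture. A call takes as long as a camera call.
- nets.cut_out(picture, label): "region" (400x640 bool, what is visible of it) and "rect" ([left, top, right, bottom] as shares, 0 to 1, of the picture: columns of its width, rows of its height, round what is visible of it).
- nets.landmark_of(picture, label): "at" ([row, column] as shares, 0 to 1, of the picture: columns of its width, rows of its height: a listed point, or the origin of a listed thing).
The state is a dict: "time": time; "joint_pos": joint angles; "qd": joint speeds; "effort": joint torques, N m; "position": TCP position; "orientation": TCP orientation; "contact_force": force on the tool from outside, world axes, zero at the start; "ft_torque": the same for the moment, N m; "finger_gap": opening from 0.0 (shut) to 1.0 (fully open).
Only numpy, scipy, OpenCV 4.12 (cv2) and the standard library are available. Lean on these libraries where they do the work, as an engineer would, in place of code of your own. Each camera call takes 0.05 s, during which the arm holds its last target.

## Working session

There is one attempt and no reset: what is moved stays moved. The work goes in short steps, Python scripts to look and compute and a tool call to move; the robot and the scene stay as the last step left them, time stands still between calls to the robot, and variables do not carry over. Pictures are saved under pics/ and viewed, and the job is handed in when it is done.

Besides the shell and the picture viewer there is one more tool, called as name(argument=value, ...) on one line, values as JSON. carry_out: Moves the arm, as the interface text tells. Its arguments: {"type":"object","properties":{"steps":{"type":"array"}},"required":["steps"]}

```bash
mkdir -p pics; ls
cat > h.py <<'E'
import numpy as np, cv2
from scipy.spatial.transform import Rotation as R
from bench import get_obs, eyes, sign_off, nets
def cam(d, obs=None):
    H,W=d['frame'].shape[:2]; f=H/2/np.tan(np.radians(d['vertical_fov'])/2)
    K=np.array([[f,0,d['cx']],[0,f,d['cy']],[0,0,1]])
    if 'rvec' in d and d['rvec'] is not None:
        Rm=cv2.Rodrigues(np.array(d['rvec'],float))[0]; t=np.array(d['tvec'],float).reshape(3)
    else:
        T=np.eye(4);T[:3,:3]=R.from_quat(obs['orientation']).as_matrix();T[:3,3]=obs['position']
        M=np.linalg.inv(T@np.array(d['mount'])); Rm=M[:3,:3];t=M[:3,3]
    return K,Rm,t
def ray(c,rc):
    K,Rm,t=c; v=Rm.T@np.linalg.inv(K)@np.array([rc[1],rc[0],1.]); return -Rm.T@t, v
def atz(c,rc,z):
    o,v=ray(c,rc); return o+v*(z-o[2])/v[2]
def proj(c,p):
    K,Rm,t=c; q=K@(Rm@np.array(p).T+np.array(t)[:,None] if np.ndim(p)>1 else K@np.zeros(3)) if False else K@(Rm@np.atleast_2d(p).T+t[:,None]); return (q[:2]/q[2]).T  # col,row
def tri(cs,rcs):
    A=np.zeros((3,3));b=np.zeros(3)
    for c,rc in zip(cs,rcs):
        o,v=ray(c,rc);v=v/np.linalg.norm(v);P=np.eye(3)-np.outer(v,v);A+=P;b+=P@o
    return np.linalg.solve(A,b)
def lm(d,l):
    r=nets.landmark_of(d,l); return [(round(x['confidence'],2),(x['at'][0]*400,x['at'][1]*640)) for x in r]
E
python3 - <<'E'
from h import *
o=get_obs();print(o)
cs={}
for n in ['scene','side','wrist']:
    o=get_obs();d=eyes.grab_frame(n);cv2.imwrite(f'pics/a_{n}.png',d['frame']);cs[n]=cam(d,o);print(n,d['vertical_fov'],d['cx'],d['cy'],d.get('shot'))
    for l in ['fixture','lip','bracket_mid','bracket_leg','block_mid','oil_dropper','end_cap','plunger']:
        try: print(n,l,[(c,tuple(np.round(x,1))) for c,x in lm(d,l)][:2])
        except Exception as e: print(l,e)
    print(np.round(-cs[n][1].T@cs[n][2],3))
E
```

```text
pics
{'time': 0.0, 'joint_pos': array([-0.02648445,  0.61589246, -0.01264553,  1.42495216,  0.00812318,
        1.10336412, -0.04037647]), 'qd': array([ 0.00234676, -0.00070041, -0.00197717, -0.00055777, -0.00101983,
       -0.00048298, -0.00117046]), 'effort': array([ 1.38264377e-04, -4.69217670e+01,  2.59523503e-01, -1.71036780e+01,
        1.00907375e-02,  9.80606623e-03,  4.10031795e-07]), 'position': array([6.49221964e-01, 8.31797553e-06, 2.30137769e-01]), 'orientation': array([ 0.50067846, -0.50060335,  0.49934124, -0.4993753 ]), 'contact_force': array([ 0.77944896,  0.10007361, -0.26707945]), 'ft_torque': array([ 0.00942563, -0.00797459, -0.00265143]), 'finger_gap': 1.0042469730327772}
scene 51.23519124790248 318.613568849249 195.71546783986065 1
scene fixture [(0.63, (np.float64(194.9), np.float64(376.5)))]
scene lip [(0.8, (np.float64(190.8), np.float64(376.4)))]
scene bracket_mid [(0.9, (np.float64(229.4), np.float64(304.1)))]
scene bracket_leg [(0.61, (np.float64(225.1), np.float64(301.2)))]
scene block_mid [(0.78, (np.float64(188.0), np.float64(386.0)))]
scene oil_dropper
[... 680 characters left out ...]
ap [(0.74, (np.float64(209.6), np.float64(319.0))), (0.64, (np.float64(207.7), np.float64(281.4)))]
plunger it knows: block_mid, bracket_leg, bracket_mid, end_cap, fixture, lip, oil_dropper
[ 0.108 -0.688  0.535]
wrist 59.326301476268675 315.8886600441738 203.25374049290048 3
wrist fixture [(0.78, (np.float64(236.0), np.float64(244.0)))]
wrist lip [(0.56, (np.float64(239.1), np.float64(239.0))), (0.37, (np.float64(232.8), np.float64(185.0)))]
wrist bracket_mid []
wrist bracket_leg []
wrist block_mid [(0.6, (np.float64(234.0), np.float64(182.5)))]
wrist oil_dropper []
wrist end_cap []
plunger it knows: block_mid, bracket_leg, bracket_mid, end_cap, fixture, lip, oil_dropper
[0.651 0.085 0.375]
```

View pics/a_scene.png

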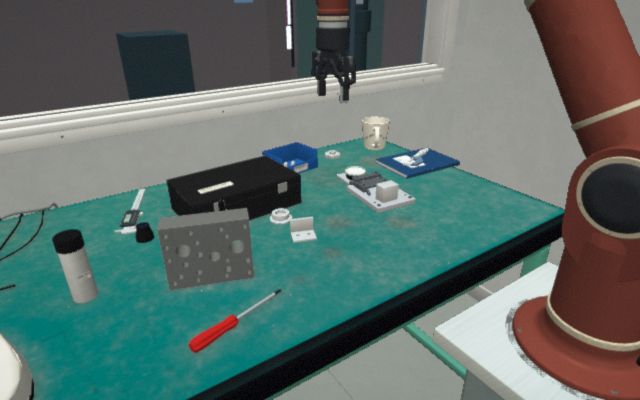

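View pics/a_side.png

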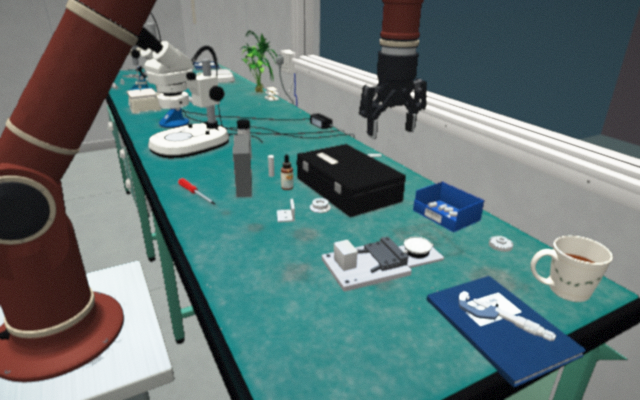

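View pics/a_wrist.png

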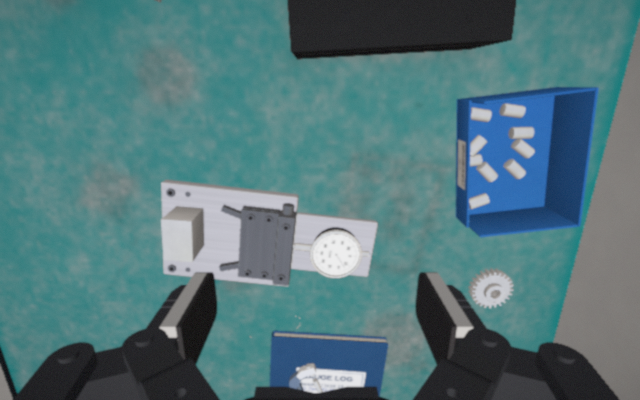

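The scene and side pictures show the block on the near end of the fixture's seat (wrist px about 162–205, 205–275). The lip is at col ~240. The bracket stands in front of the black case (scene px 303,229; side px 286,212), with its leg on the left/far side. Next I'll work out positions and zoom in.

```bash
cat > m1.py <<'E'
from h import *
o=get_obs()
print(np.round(R.from_quat(o['orientation']).as_matrix(),3))
C={};D={}
for n in ['scene','side','wrist']:
    o=get_obs();D[n]=eyes.grab_frame(n);C[n]=cam(D[n],o)
L={}
for l in ['fixture','lip','bracket_mid','bracket_leg','block_mid','oil_dropper','end_cap']:
    u=[]
    z={'fixture':0,'lip':.014,'bracket_mid':.018,'bracket_leg':.026,'block_mid':.034,'oil_dropper':0,'end_cap':0}[l]
    for n in D:
        r=lm(D[n],l)
        if r: u.append((n,r[0][1])); print(l,n,r[0][0],np.round(atz(C[n],r[0][1],z),4))
    if len(u)>1: print('   tri',np.round(tri([C[n] for n,_ in u],[x for _,x in u]),4))
for n,box in [('scene',(270,150,430,260)),('side',(260,180,460,300)),('wrist',(150,170,390,300))]:
    x0,y0,x1,y1=box; s=800/(x1-x0); im=cv2.resize(D[n]['frame'][y0:y1,x0:x1],None,fx=s,fy=s,interpolation=cv2.INTER_CUBIC)
    cv2.imwrite(f'pics/b_{n}.png',im[:600])
E
python3 m1.py
```

```text
[[ 0. -0.  1.]
 [-1.  0.  0.]
 [-0. -1. -0.]]
fixture scene 0.75 [ 0.5768 -0.0834  0.    ]
fixture side 0.81 [ 0.5666 -0.0857  0.    ]
fixture wrist 0.95 [ 0.5652 -0.0835  0.    ]
   tri [ 0.5686 -0.0819  0.0012]
lip scene 0.59 [ 0.5575 -0.0742  0.014 ]
lip side 0.93 [ 0.5634 -0.0824  0.014 ]
lip wrist 0.6 [ 0.5674 -0.0786  0.014 ]
   tri [ 0.5656 -0.0801  0.0104]
bracket_mid scene 0.79 [0.4932 0.1841 0.018 ]
bracket_mid side 0.47 [0.4881 0.1866 0.018 ]
   tri [0.4886 0.186  0.0195]
bracket_leg scene 0.85 [0.5015 0.186  0.026 ]
bracket_leg side 0.73 [0.5095 0.1704 0.026 ]
   tri [0.5132 0.1797 0.0195]
block_mid scene 0.64 [ 0.5153 -0.0734  0.034 ]
block_mid side 0.74 [ 0.5081 -0.0639  0.034 ]
block_mid wrist 0.92 [ 0.5134 -0.0655  0.034 ]
   tri [ 0.5102 -0.0662  0.0354]
oil_dropper side 0.73 [0.569  0.3549 0.    ]
end_cap scene 0.83 [0.5955 0.1861 0.    ]
```

View crops.

View pics/b_scene.png

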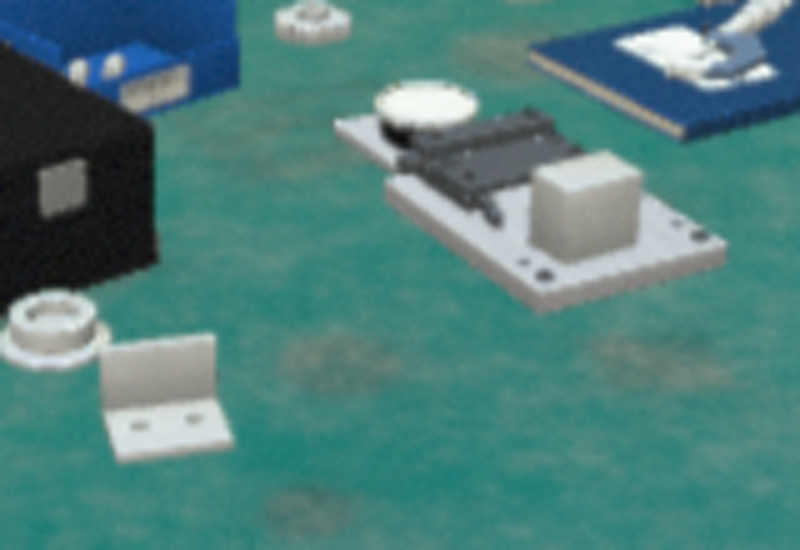

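View pics/b_side.png

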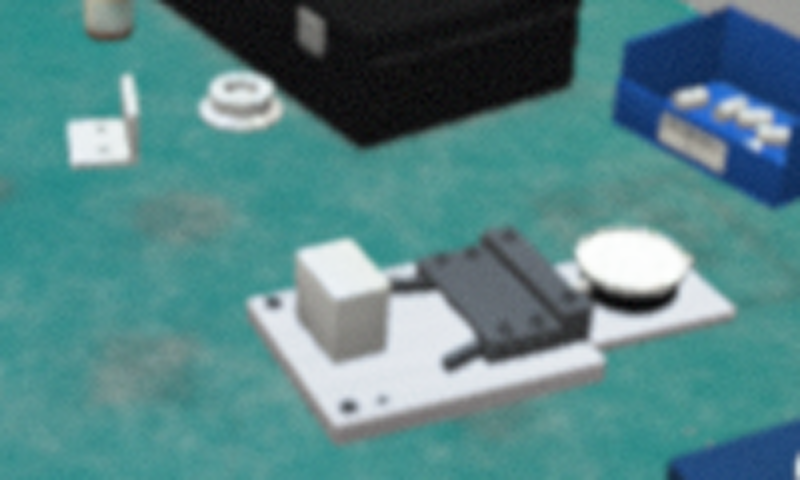

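View pics/b_wrist.png

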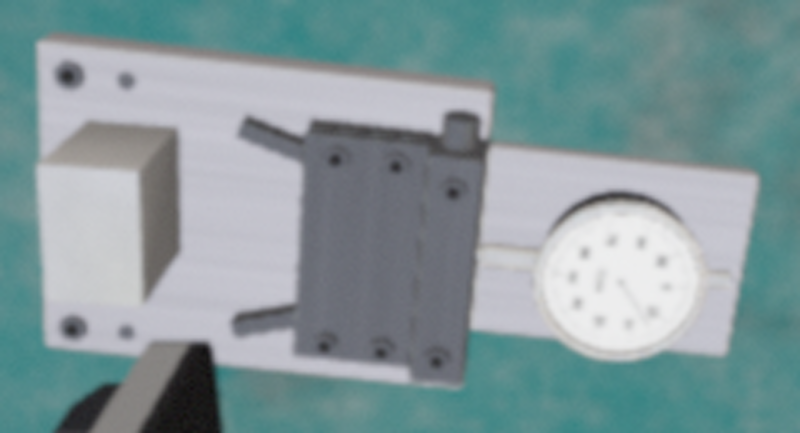

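Run:
```python
from h import *
o=get_obs();d=eyes.grab_frame('wrist');c=cam(d,o)
f=lambda x,y,z: atz(c,(y/ (800/240)+170,x/(800/240)+150),z)
def yaw(a,b): v=b-a; return np.arctan2(v[1],v[0])
P=dict(nl=f(38,40,.014),nr=f(45,347,.014),fl=f(493,85,.014),fr=f(465,385,.014),ll=f(312,122,.028),lr=f(296,355,.028),
 b1=f(38,162,.054),b2=f(140,168,.054),b3=f(143,302,.054),b4=f(45,296,.054))
for k in P: print(k,np.round(P[k],4))
for a,b in [('nl','fl'),('nr','fr'),('nr','nl'),('lr','ll'),('b1','b2'),('b4','b3'),('b4','b1'),('b3','b2')]:
    print(a,b,round(yaw(P[a],P[b]),3),round(np.linalg.norm(P[a]-P[b]),4))
print('block ctr',np.mean([P[k] for k in ('b1','b2','b3','b4')],0),'lip',(P['ll']+P['lr'])/2)
# bracket corners: scene crop scale 5 off (270,150); side scale 4 off (260,180)
D={n:eyes.grab_frame(n) for n in('scene','side')};C={n:cam(D[n]) for n in D}
g=lambda n,x,y:(y/({'scene':5,'side':4}[n])+{'scene':150,'side':180}[n], x/({'scene':5,'side':4}[n])+{'scene':270,'side':260}[n])
print('scene foot toe corners z=.006', np.round(atz(C['scene'],g('scene',118,453),.006),4),np.round(atz(C['scene'],g('scene',233,438),.006),4))
print('scene leg top corners z=.036', np.round(atz(C['scene'],g('scene',102,345),.036),4),np.round(atz(C['scene'],g('scene',214,337),.036),4))
print('scene foot/leg', np.round(atz(C['scene'],g('scene',105,411),.006),4),np.round(atz(C['scene'],g('scene',217,400),.006),4))
print('side toe z.006',np.round(atz(C['side'],g('side',68,122),.006),4),np.round(atz(C['side'],g('side',72,164),.006),4))
print('side leg top .036',np.round(atz(C['side'],g('side',125,77),.036),4),np.round(atz(C['side'],g('side',133,110),.036),4))
```

```text
nl [ 0.4866 -0.0147  0.014 ]
nr [ 0.4732 -0.1259  0.014 ]
fl [ 0.6316 -0.0297  0.014 ]
fr [ 0.6198 -0.1412  0.014 ]
ll [ 0.5753 -0.0375  0.028 ]
lr [ 0.5643 -0.1208  0.028 ]
b1 [ 0.4995 -0.0408  0.054 ]
b2 [ 0.5293 -0.0427  0.054 ]
b3 [ 0.5252 -0.0868  0.054 ]
b4 [ 0.4954 -0.0848  0.054 ]
nl fl -0.104 0.1457
nr fr -0.104 0.1474
nr nl 1.451 0.112
lr ll 1.44 0.084
b1 b2 -0.064 0.0298
b4 b3 -0.069 0.0298
b4 b1 1.477 0.0442
b3 b2 1.478 0.0444
block ctr [ 0.51236937 -0.06376124  0.054     ] lip [ 0.56979238 -0.07911793  0.028     ]
scene foot toe corners z=.006 [0.4838 0.2144 0.006 ] [0.4665 0.1681 0.006 ]
scene leg top corners z=.036 [0.5209 0.1993 0.036 ] [0.4995 0.1558 0.036 ]
scene foot/leg [0.5166 0.2016 0.006 ] [0.4969 0.1565 0.006 ]
side toe z.006 [0.4832 0.2157 0.006 ] [0.4643 0.1664 0.006 ]
side leg top .036 [0.5163 0.2018 0.036 ] [0.5022 0.1606 0.036 ]
```

```bash
cat > plan.py <<'E'
from h import *
import sys,json
def st():
    o=get_obs(); M=R.from_quat(o['orientation']).as_matrix()
    print('t',round(o['time'],2),'p',np.round(o['position'],4),'yaw',round(np.arctan2(M[1,2],M[0,2]),4),'down',np.round(M[:,1],4),'F',np.round(o['contact_force'],1),'gap',round(o['finger_gap'],3),'j7',round(o['joint_pos'][6],2))
    return o,M
def plan(p,yaw,n):
    o,M=st(); T=np.array([[np.sin(yaw),0,np.cos(yaw)],[-np.cos(yaw),0,np.sin(yaw)],[0,-1,0]])
    M0=R.from_matrix(M); w=(M0.inv()*R.from_matrix(T)).as_rotvec()
    # avoid flip ambiguity
    dp=(np.array(p)-o['position'])/n; r=M0; rows=[]
    for i in range(n):
        print(json.dumps({"travel":[round(x,4) for x in r.inv().apply(dp)],"twist":[round(x,3) for x in w/n]})); r=r*R.from_rotvec(w/n)
if __name__=='__main__':
    a=list(map(float,sys.argv[1:])); plan(a[:3],a[3],int(a[4])) if a else st()
E
python3 plan.py 0.5124 -0.0638 0.12 1.503 13
```

```text
t 2.55 p [0.65   0.     0.2313] yaw 0.0 down [-0.  0. -1.] F [ 0.1 -0.2 -0.2] gap 0.997 j7 -0.04
{"travel": [0.0049, 0.0086, -0.0106], "twist": [0.0, -0.116, -0.0]}
{"travel": [0.0037, 0.0086, -0.0111], "twist": [0.0, -0.116, -0.0]}
{"travel": [0.0024, 0.0086, -0.0114], "twist": [0.0, -0.116, -0.0]}
{"travel": [0.001, 0.0086, -0.0116], "twist": [0.0, -0.116, -0.0]}
{"travel": [-0.0003, 0.0086, -0.0117], "twist": [0.0, -0.116, -0.0]}
{"travel": [-0.0017, 0.0086, -0.0115], "twist": [0.0, -0.116, -0.0]}
{"travel": [-0.003, 0.0086, -0.0113], "twist": [0.0, -0.116, -0.0]}
{"travel": [-0.0043, 0.0086, -0.0109], "twist": [0.0, -0.116, -0.0]}
{"travel": [-0.0055, 0.0086, -0.0103], "twist": [0.0, -0.116, -0.0]}
{"travel": [-0.0066, 0.0086, -0.0096], "twist": [0.0, -0.116, -0.0]}
{"travel": [-0.0077, 0.0086, -0.0088], "twist": [0.0, -0.116, -0.0]}
{"travel": [-0.0087, 0.0086, -0.0078], "twist": [0.0, -0.116, -0.0]}
{"travel": [-0.0095, 0.0086, -0.0068], "twist": [0.0, -0.116, -0.0]}
```

carry_out(steps=[{"travel": [0.005,0.0085,-0.0105],"twist": [0,-0.116,0],"hand": 0},{"travel": [0.0035,0.0085,-0.011],"twist": [0,-0.116,0],"hand": 0},{"travel": [0.0025,0.0085,-0.0115],"twist": [0,-0.116,0],"hand": 0},{"travel": [0.001,0.0085,-0.0115],"twist": [0,-0.116,0],"hand": 0},{"travel": [-0.0005,0.0085,-0.0115],"twist": [0,-0.116,0],"hand": 0},{"travel": [-0.0015,0.0085,-0.0115],"twist": [0,-0.116,0],"hand": 0},{"travel": [-0.003,0.0085,-0.0115],"twist": [0,-0.116,0],"hand": 0},{"travel": [-0.0045,0.0085,-0.011],"twist": [0,-0.116,0],"hand": 0},{"travel": [-0.0055,0.0085,-0.0105],"twist": [0,-0.116,0],"hand": 0},{"travel": [-0.0065,0.0085,-0.0095],"twist": [0,-0.116,0],"hand": 0}])

```text
time: 3.38
position: [0.5466, -0.0514, 0.1455]
orientation: [-0.695, 0.119, -0.128, 0.697]
contact_force: [-0.4, -0.1, -0.2]
finger_gap: 0.998
```

```bash
python3 plan.py 0.5124 -0.0638 0.12 1.503 5
```

```text
t 3.38 p [ 0.5466 -0.0514  0.1455] yaw 1.2197 down [ 1.260e-02  3.000e-04 -9.999e-01] F [-0.4 -0.1 -0.2] gap 0.998 j7 1.02
{"travel": [-0.0056, 0.005, -0.0047], "twist": [-0.001, -0.057, 0.002]}
{"travel": [-0.0059, 0.005, -0.0044], "twist": [-0.001, -0.057, 0.002]}
{"travel": [-0.0061, 0.005, -0.004], "twist": [-0.001, -0.057, 0.002]}
{"travel": [-0.0063, 0.0051, -0.0037], "twist": [-0.001, -0.057, 0.002]}
{"travel": [-0.0065, 0.0051, -0.0033], "twist": [-0.001, -0.057, 0.002]}
```

carry_out(steps=[{"travel": [-0.0055,0.005,-0.0045],"twist": [0,-0.057,0.002],"hand": 0},{"travel": [-0.006,0.005,-0.0045],"twist": [0,-0.057,0.002],"hand": 0},{"travel": [-0.006,0.005,-0.004],"twist": [0,-0.057,0.002],"hand": 0},{"travel": [-0.0065,0.005,-0.0035],"twist": [0,-0.057,0.002],"hand": 0},{"travel": [-0.0065,0.005,-0.0035],"twist": [0,-0.057,0.002],"hand": 0},{"travel": [0,0,0],"twist": [0,0,0],"hand": 0}])

```text
time: 3.88
position: [0.5078, -0.0684, 0.1179]
orientation: [-0.707, 0.019, -0.018, 0.707]
contact_force: [-0.6, -1.2, 0.7]
finger_gap: 0.998
```

Run:
```python
from plan import *
o,M=st();d=eyes.grab_frame('wrist');cv2.imwrite('pics/c_wrist.png',d['frame']);c=cam(d,o)
print(np.round(proj(c,[[.5124,-.0638,.054]]),1))
plan([.5124,-.0638,.022],1.503,6)
```

```text
t 3.88 p [ 0.5078 -0.0684  0.1179] yaw 1.5177 down [-1.9e-03  2.0e-04 -1.0e+00] F [-0.6 -1.2  0.7] gap 0.998 j7 1.26
[[321.  227.1]]
t 3.93 p [ 0.5091 -0.0679  0.1185] yaw 1.516 down [ 4.e-04  7.e-04 -1.e+00] F [ 0.2 -0.1  0.1] gap 1.001 j7 1.26
{"travel": [0.0005, 0.0161, 0.0007], "twist": [-0.0, 0.002, 0.0]}
{"travel": [0.0005, 0.0161, 0.0007], "twist": [-0.0, 0.002, 0.0]}
{"travel": [0.0005, 0.0161, 0.0007], "twist": [-0.0, 0.002, 0.0]}
{"travel": [0.0005, 0.0161, 0.0007], "twist": [-0.0, 0.002, 0.0]}
{"travel": [0.0005, 0.0161, 0.0007], "twist": [-0.0, 0.002, 0.0]}
{"travel": [0.0005, 0.0161, 0.0007], "twist": [-0.0, 0.002, 0.0]}
```

View pics/c_wrist.png

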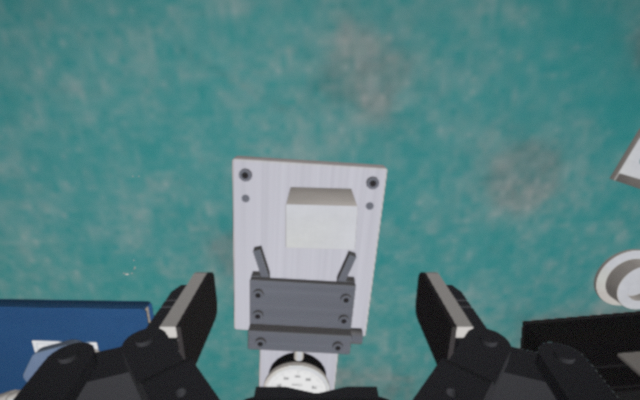

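The block top is centred at about px (321,226), which matches the predicted (321,227). Going down to it.

carry_out(steps=[{"travel": [0.0005,0.016,0.001],"twist": [0,0.002,0],"hand": 0},{"travel": [0.0005,0.016,0.001],"twist": [0,0.002,0],"hand": 0},{"travel": [0.0005,0.016,0.001],"twist": [0,0.002,0],"hand": 0},{"travel": [0.0005,0.016,0.0005],"twist": [0,0.002,0],"hand": 0},{"travel": [0.0005,0.016,0.0005],"twist": [0,0.002,0],"hand": 0},{"travel": [0.0005,0.015,0.0005],"twist": [0,0.002,0],"hand": 0},{"travel": [0,0,0],"twist": [0,0,0],"hand": 0}])

```text
time: 4.52
position: [0.5242, -0.0622, 0.0249]
orientation: [-0.706, 0.021, -0.035, 0.707]
contact_force: [-0.9, -0.2, 0.6]
finger_gap: 0.995
```

```bash
python3 plan.py 0.5124 -0.0638 0.022 1.503 2
```

```text
t 4.52 p [ 0.5242 -0.0622  0.0249] yaw 1.4915 down [ 0.0203  0.     -0.9998] F [-0.9 -0.2  0.6] gap 0.995 j7 1.14
{"travel": [-0.0058, 0.0013, -0.0013], "twist": [-0.001, -0.006, 0.01]}
{"travel": [-0.0058, 0.0014, -0.0012], "twist": [-0.001, -0.006, 0.01]}
```

carry_out(steps=[{"travel": [-0.006,0.001,-0.001],"twist": [0,-0.006,0.01],"hand": 0},{"travel": [-0.005,0.001,-0.001],"twist": [0,-0.006,0.01],"hand": 0},{"travel": [0,0,0],"twist": [0,0,0],"hand": 0}])

```text
time: 4.77
position: [0.5146, -0.0626, 0.0241]
orientation: [-0.706, 0.023, -0.024, 0.707]
contact_force: [0.1, -0.5, 0.3]
finger_gap: 0.999
```

```bash
python3 plan.py 0.5124 -0.0638 0.022 1.503 2
```

```text
t 4.77 p [ 0.5146 -0.0626  0.0241] yaw 1.5038 down [ 0.002   0.0013 -1.    ] F [ 0.1 -0.5  0.3] gap 0.999 j7 1.15
{"travel": [-0.0011, 0.0011, -0.0007], "twist": [-0.001, 0.0, 0.001]}
{"travel": [-0.0011, 0.0011, -0.0007], "twist": [-0.001, 0.0, 0.001]}
```

carry_out(steps=[{"travel": [-0.002,0.002,-0.001],"twist": [0,0,0.001],"hand": 0.1},{"travel": [0,0,0],"twist": [0,0,0],"hand": 1},{"travel": [0,0,0],"twist": [0,0,0],"hand": 1},{"travel": [0,0,0],"twist": [0,0,0],"hand": 1},{"travel": [0,0,0],"twist": [0,0,0],"hand": 1},{"travel": [0,0,0],"twist": [0,0,0],"hand": 1},{"travel": [0,0,0],"twist": [0,0,0],"hand": 1}])

```text
time: 5.35
position: [0.5135, -0.0648, 0.0248]
orientation: [-0.706, 0.023, -0.026, 0.707]
contact_force: [-0.0, 0.7, 0.0]
finger_gap: 0.517
```

```bash
python3 plan.py
```

```text
t 5.35 p [ 0.5135 -0.0648  0.0248] yaw 1.5013 down [ 5.4e-03  4.0e-04 -1.0e+00] F [-0.   0.7  0. ] gap 0.517 j7 1.15
```

carry_out(steps=[{"travel": [0,-0.008,0],"twist": [0,0,0],"hand": 1},{"travel": [0,-0.015,0],"twist": [0,0,0.001],"hand": 1},{"travel": [0,-0.018,0],"twist": [0,0,0.001],"hand": 1},{"travel": [0,-0.018,0],"twist": [0,0,0.001],"hand": 1}])

```text
time: 5.68
position: [0.5081, -0.0645, 0.0817]
orientation: [-0.706, 0.029, -0.02, 0.707]
contact_force: [0.5, 0.3, -3.3]
finger_gap: 0.513
```

```bash
python3 plan.py .46 -.29 .075 1.3 11
```

```text
t 5.68 p [ 0.5081 -0.0645  0.0817] yaw 1.5023 down [-0.0123  0.0017 -0.9999] F [ 0.5  0.3 -3.3] gap 0.513 j7 1.21
{"travel": [-0.003, 0.0006, -0.0208], "twist": [0.0, 0.018, -0.001]}
{"travel": [-0.0026, 0.0006, -0.0208], "twist": [0.0, 0.018, -0.001]}
{"travel": [-0.0022, 0.0006, -0.0208], "twist": [0.0, 0.018, -0.001]}
{"travel": [-0.0018, 0.0006, -0.0209], "twist": [0.0, 0.018, -0.001]}
{"travel": [-0.0014, 0.0006, -0.0209], "twist": [0.0, 0.018, -0.001]}
{"travel": [-0.001, 0.0006, -0.0209], "twist": [0.0, 0.018, -0.001]}
{"travel": [-0.0007, 0.0006, -0.021], "twist": [0.0, 0.018, -0.001]}
{"travel": [-0.0003, 0.0006, -0.021], "twist": [0.0, 0.018, -0.001]}
{"travel": [0.0001, 0.0006, -0.021], "twist": [0.0, 0.018, -0.001]}
{"travel": [0.0005, 0.0006, -0.021], "twist": [0.0, 0.018, -0.001]}
{"travel": [0.0009, 0.0006, -0.0209], "twist": [0.0, 0.018, -0.001]}
```

carry_out(steps=[{"travel": [-0.003,0,-0.018],"twist": [0,0.018,-0.001],"hand": 1},{"travel": [-0.0025,0,-0.021],"twist": [0,0.018,-0.001],"hand": 1},{"travel": [-0.002,0,-0.021],"twist": [0,0.018,-0.001],"hand": 1},{"travel": [-0.002,0,-0.021],"twist": [0,0.018,-0.001],"hand": 1},{"travel": [-0.0015,0,-0.021],"twist": [0,0.018,-0.001],"hand": 1},{"travel": [-0.001,0.001,-0.021],"twist": [0,0.018,-0.001],"hand": 1},{"travel": [-0.0005,0.001,-0.021],"twist": [0,0.018,-0.001],"hand": 1},{"travel": [0,0.001,-0.021],"twist": [0,0.018,-0.001],"hand": 1},{"travel": [0,0.001,-0.021],"twist": [0,0.018,-0.001],"hand": 1},{"travel": [0.0005,0.001,-0.021],"twist": [0,0.018,-0.001],"hand": 1}])

```text
time: 6.52
position: [0.4656, -0.2667, 0.0825]
orientation: [-0.699, 0.084, -0.086, 0.705]
contact_force: [-0.1, 0.1, -3.7]
finger_gap: 0.518
```

```bash
python3 plan.py .46 -.285 .03 1.3 4
```

```text
t 6.52 p [ 0.4656 -0.2667  0.0825] yaw 1.3297 down [ 0.0039  0.0074 -1.    ] F [-0.1  0.1 -3.7] gap 0.518 j7 1.46
{"travel": [-0.0003, 0.0131, -0.0049], "twist": [-0.002, 0.007, 0.0]}
{"travel": [-0.0002, 0.0131, -0.0049], "twist": [-0.002, 0.007, 0.0]}
{"travel": [-0.0002, 0.0131, -0.0048], "twist": [-0.002, 0.007, 0.0]}
{"travel": [-0.0002, 0.0131, -0.0048], "twist": [-0.002, 0.007, 0.0]}
```

carry_out(steps=[{"travel": [0,0.01,-0.005],"twist": [-0.002,0.005,0],"hand": 1},{"travel": [0,0.013,-0.004],"twist": [-0.002,0,0],"hand": 1},{"travel": [0,0.013,-0.003],"twist": [-0.002,0,0],"hand": 1},{"travel": [0,0.013,0],"twist": [-0.001,0,0],"hand": 1},{"travel": [0,0,0],"twist": [0,0,0],"hand": 1},{"travel": [0,0,0],"twist": [0,0,0],"hand": 1}])

```text
time: 7.02
position: [0.4577, -0.2862, 0.0311]
orientation: [0.702, -0.092, 0.091, -0.7]
contact_force: [0.3, -0.6, -3.6]
finger_gap: 0.515
```

```bash
python3 plan.py .46 -.288 .012 1.33 3
```

```text
t 7.02 p [ 0.4577 -0.2862  0.0311] yaw 1.311 down [-0.0026 -0.003  -1.    ] F [ 0.3 -0.6 -3.6] gap 0.515 j7 1.43
{"travel": [0.0009, 0.0064, -0.0003], "twist": [0.001, -0.006, -0.001]}
{"travel": [0.0009, 0.0064, -0.0004], "twist": [0.001, -0.006, -0.001]}
{"travel": [0.0009, 0.0064, -0.0004], "twist": [0.001, -0.006, -0.001]}
```

carry_out(steps=[{"travel": [0,0.006,0],"twist": [0.001,0,0],"hand": 1},{"travel": [0,0.006,0],"twist": [0.001,0,0],"hand": 1},{"travel": [0,0.004,0],"twist": [0.001,0,0],"hand": 1},{"travel": [0,0.002,0],"twist": [0,0,0],"hand": 1},{"travel": [0,0.001,0],"twist": [0,0,0],"hand": 1},{"travel": [0,0,0],"twist": [0,0,0],"hand": 1}])

```text
time: 7.52
position: [0.4594, -0.2847, 0.0122]
orientation: [-0.701, 0.09, -0.091, 0.701]
contact_force: [-0.0, 0.1, -4.1]
finger_gap: 0.52
```

```bash
python3 plan.py
```

```text
t 7.52 p [ 0.4594 -0.2847  0.0122] yaw 1.3139 down [ 1.2e-03  3.0e-04 -1.0e+00] F [-0.   0.1 -4.1] gap 0.52 j7 1.42
```

Not touching yet; the force still reads the block's full weight. I'll ease it down.

carry_out(steps=[{"travel": [0,0.001,0],"twist": [0,0,0],"hand": 1},{"travel": [0,0.001,0],"twist": [0,0,0],"hand": 1},{"travel": [0,0.001,0],"twist": [0,0,0],"hand": 1}])

```text
time: 7.77
position: [0.4598, -0.2847, 0.0108]
orientation: [0.701, -0.09, 0.091, -0.701]
contact_force: [-3.6, 0.7, 9.0]
finger_gap: 0.516
```

carry_out(steps=[{"travel": [0,-0.0005,0],"twist": [0,0,0],"hand": 1},{"travel": [0,0,0],"twist": [0,0,0],"hand": 0},{"travel": [0,0,0],"twist": [0,0,0],"hand": 0},{"travel": [0,0,0],"twist": [0,0,0],"hand": 0},{"travel": [0,0,0],"twist": [0,0,0],"hand": 0},{"travel": [0,-0.01,0],"twist": [0,0,0],"hand": 0},{"travel": [0,-0.025,0],"twist": [0,0,0],"hand": 0},{"travel": [0,-0.03,0],"twist": [0,0,0],"hand": 0},{"travel": [0,-0.03,0],"twist": [0,0,0],"hand": 0}])

```text
time: 8.52
position: [0.4582, -0.2834, 0.1073]
orientation: [-0.7, 0.092, -0.088, 0.702]
contact_force: [0.5, -0.2, -0.6]
finger_gap: 1.0
```

Run:
```python
from plan import *
plan([.470,.150,.19],1.21,16)
d=eyes.grab_frame('side');cv2.imwrite('pics/d_side.png',d['frame'])
```

```text
t 8.52 p [ 0.4582 -0.2834  0.1073] yaw 1.3154 down [-0.0043  0.0031 -1.    ] F [ 0.5 -0.2 -0.6] gap 1.0 j7 1.49
{"travel": [-0.0062, -0.0051, 0.0264], "twist": [-0.0, 0.007, -0.0]}
{"travel": [-0.0063, -0.0051, 0.0264], "twist": [-0.0, 0.007, -0.0]}
{"travel": [-0.0065, -0.0051, 0.0263], "twist": [-0.0, 0.007, -0.0]}
{"travel": [-0.0067, -0.0051, 0.0263], "twist": [-0.0, 0.007, -0.0]}
{"travel": [-0.0068, -0.0051, 0.0262], "twist": [-0.0, 0.007, -0.0]}
{"travel": [-0.007, -0.0051, 0.0262], "twist": [-0.0, 0.007, -0.0]}
{"travel": [-0.0072, -0.0051, 0.0261], "twist": [-0.0, 0.007, -0.0]}
{"travel": [-0.0074, -0.0051, 0.0261], "twist": [-0.0, 0.007, -0.0]}
{"travel": [-0.0075, -0.0051, 0.026], "twist": [-0.0, 0.007, -0.0]}
{"travel": [-0.0077, -0.0051, 0.026], "twist": [-0.0, 0.007, -0.0]}
{"travel": [-0.0079, -0.0051, 0.0259], "twist": [-0.0, 0.007, -0.0]}
{"travel": [-0.008, -0.0051, 0.0259], "twist": [-0.0, 0.007, -0.0]}
{"travel": [-0.0082, -0.0051, 0.0258], "twist": [-0.0, 0.007, -0.0]}
{"travel": [-0.0084, -0.0052, 0.0258], "twist": [-0.0, 0.007, -0.0]}
{"travel": [-0.0085, -0.0052, 0.0257], "twist": [-0.0, 0.007, -0.0]}
{"travel": [-0.0087, -0.0052, 0.0257], "twist": [-0.0, 0.007, -0.0]}
```

View pics/d_side.png

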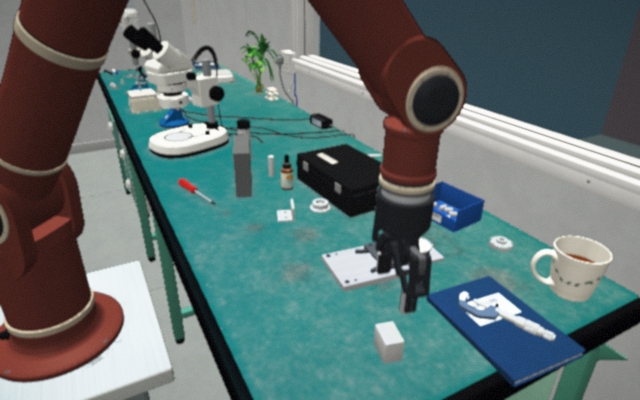

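The block stands upright at side px (390,342), clear of the fixture. On to the bracket.

carry_out(steps=[{"travel": [-0.004,-0.005,0.018],"twist": [0,0.007,0],"hand": 0},{"travel": [-0.005,-0.005,0.028],"twist": [0,0.007,0],"hand": 0},{"travel": [-0.005,-0.005,0.03],"twist": [0,0.007,0],"hand": 0},{"travel": [-0.005,-0.004,0.03],"twist": [0,0.007,0],"hand": 0},{"travel": [-0.005,-0.004,0.03],"twist": [0,0.007,0],"hand": 0},{"travel": [-0.005,-0.003,0.03],"twist": [0,0.007,0],"hand": 0},{"travel": [-0.005,-0.003,0.03],"twist": [0,0.007,0],"hand": 0},{"travel": [-0.005,-0.002,0.03],"twist": [0,0.007,0],"hand": 0},{"travel": [-0.006,-0.002,0.03],"twist": [0,0.007,0],"hand": 0},{"travel": [-0.006,0,0.03],"twist": [0,0.007,0],"hand": 0}])

```text
time: 9.4
position: [0.5017, 0.0025, 0.1563]
orientation: [0.7, -0.114, 0.134, -0.692]
contact_force: [-0.2, -0.3, -0.1]
finger_gap: 0.998
```

```bash
python3 plan.py .505 .178 .14 1.21 7
```

```text
t 9.4 p [0.5017 0.0025 0.1563] yaw 1.2192 down [ 0.0261 -0.0167 -0.9995] F [-0.2 -0.3 -0.1] gap 0.998 j7 0.87
{"travel": [-0.0083, 0.0019, 0.0237], "twist": [0.001, 0.001, 0.004]}
{"travel": [-0.0083, 0.002, 0.0237], "twist": [0.001, 0.001, 0.004]}
{"travel": [-0.0083, 0.002, 0.0237], "twist": [0.001, 0.001, 0.004]}
{"travel": [-0.0083, 0.0021, 0.0237], "twist": [0.001, 0.001, 0.004]}
{"travel": [-0.0083, 0.0021, 0.0237], "twist": [0.001, 0.001, 0.004]}
{"travel": [-0.0084, 0.0022, 0.0237], "twist": [0.001, 0.001, 0.004]}
{"travel": [-0.0084, 0.0023, 0.0236], "twist": [0.001, 0.001, 0.004]}
```

carry_out(steps=[{"travel": [-0.0085,0.002,0.026],"twist": [0.001,0,0.004],"hand": 0},{"travel": [-0.0085,0.002,0.026],"twist": [0.001,0,0.004],"hand": 0},{"travel": [-0.0085,0.002,0.025],"twist": [0.001,0,0.004],"hand": 0},{"travel": [-0.0085,0.002,0.024],"twist": [0.001,0,0.004],"hand": 0},{"travel": [-0.0085,0.002,0.022],"twist": [0.001,0,0.004],"hand": 0},{"travel": [-0.008,0.002,0.02],"twist": [0.001,0,0.004],"hand": 0},{"travel": [-0.006,0.002,0.012],"twist": [0.001,0,0.004],"hand": 0},{"travel": [0,0,0],"twist": [0,0,0],"hand": 0},{"travel": [0,0,0],"twist": [0,0,0],"hand": 0}])

```text
time: 10.15
position: [0.502, 0.188, 0.1475]
orientation: [-0.693, 0.114, -0.122, 0.701]
contact_force: [0.3, -1.2, -0.3]
finger_gap: 1.0
```

Run:
```python
from plan import *
o,M=st();d=eyes.grab_frame('wrist');cv2.imwrite('pics/e_wrist.png',d['frame']);c=cam(d,o)
print(np.round(proj(c,[[.509,.178,.036]]),1))
```

```text
t 10.15 p [0.502  0.188  0.1475] yaw 1.236 down [ 0.0135  0.0097 -0.9999] F [ 0.3 -1.2 -0.3] gap 1.0 j7 0.57
[[302.5 208.9]]
```

View pics/e_wrist.png

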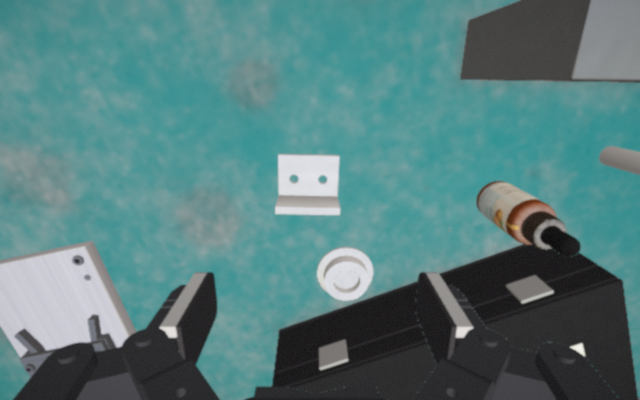

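Run:
```python
import cv2
im=cv2.imread('pics/e_wrist.png')[140:230,250:370]
cv2.imwrite('pics/e2.png',cv2.resize(im,None,fx=6,fy=6,interpolation=cv2.INTER_CUBIC))
```

```text
(no output)
```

View pics/e2.png

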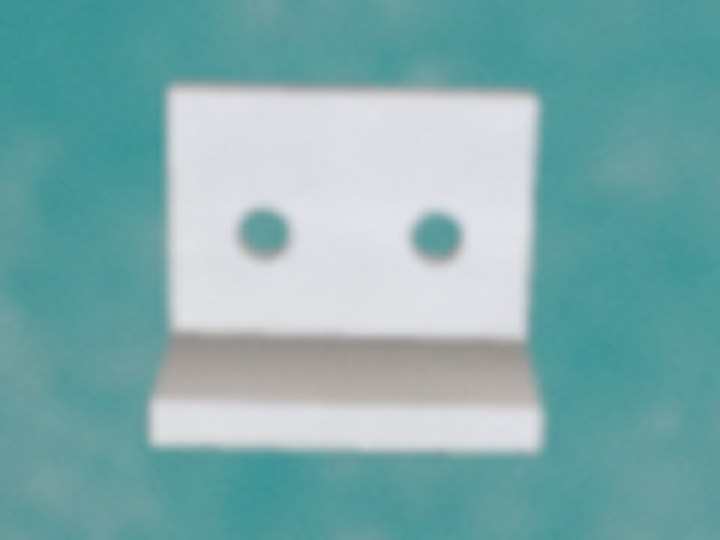

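Run:
```python
from plan import *
# pose at time of picture e
o={'position':np.array([.502,.188,.1475])}
oo=get_obs();print(oo['position'])
o['orientation']=oo['orientation']
M=R.from_quat(oo['orientation']).as_matrix();print(M[:,1])
import math
# rebuild exact orientation of picture from yaw/down
dn=np.array([.0135,.0097,-.9999]);yw=1.236;z=np.array([math.cos(yw),math.sin(yw),0]);z-=dn*(z@dn);z/=np.linalg.norm(z);x=np.cross(dn,z)
o['orientation']=R.from_matrix(np.c_[x,dn,z]).as_quat()
d=eyes.grab_frame('wrist');c=cam(d,o)
f=lambda x,y,zz: atz(c,(y/6+140,x/6+250),zz)
A=[f(150,400,.036),f(545,405,.036),f(545,450,.036),f(150,445,.036)]
T=[f(168,88,.006),f(540,95,.006)];B=[f(172,333,.006),f(528,340,.006)]
yw=lambda a,b: np.arctan2(b[1]-a[1],b[0]-a[0])
print('leg',np.mean(A,0),np.linalg.norm(A[0]-A[1]),yw(A[0],A[1]),yw(A[3],A[2]))
print('toe',np.mean(T,0),np.linalg.norm(T[0]-T[1]),yw(*T),'inner',np.mean(B,0),yw(*B))
plan([*np.mean(A,0)[:2],.0165],np.mean([yw(A[0],A[1]),yw(*T),yw(*B)]),8)
```

```text
[0.50203496 0.1879729  0.14757941]
[ 0.01367903  0.01025434 -0.99985386]
leg [0.51193149 0.18146716 0.036     ] 0.05069991410197296 1.2177888707060767 1.2173591639709784
toe [0.47700765 0.19459299 0.006     ] 0.05073935746855005 1.2143596340510423 inner [0.50997668 0.18228543 0.006     ] 1.2110328351139077
t 10.25 p [0.5022 0.1869 0.1474] yaw 1.2341 down [ 0.0135  0.0094 -0.9999] F [-0.   0.1 -0.3] gap 0.996 j7 0.57
{"travel": [0.0012, 0.0164, -0.0005], "twist": [-0.002, 0.002, 0.001]}
{"travel": [0.0012, 0.0164, -0.0004], "twist": [-0.002, 0.002, 0.001]}
{"travel": [0.0013, 0.0164, -0.0004], "twist": [-0.002, 0.002, 0.001]}
{"travel": [0.0013, 0.0164, -0.0004], "twist": [-0.002, 0.002, 0.001]}
{"travel": [0.0013, 0.0164, -0.0003], "twist": [-0.002, 0.002, 0.001]}
{"travel": [0.0013, 0.0164, -0.0003], "twist": [-0.002, 0.002, 0.001]}
{"travel": [0.0013, 0.0164, -0.0003], "twist": [-0.002, 0.002, 0.001]}
{"travel": [0.0014, 0.0164, -0.0002], "twist": [-0.002, 0.002, 0.001]}
```

carry_out(steps=[{"travel": [0.0015,0.016,-0.0005],"twist": [-0.003,0.003,0.002],"hand": 0},{"travel": [0.0015,0.018,-0.0005],"twist": [-0.003,0.003,0.002],"hand": 0},{"travel": [0.0015,0.018,-0.0005],"twist": [-0.003,0.003,0.002],"hand": 0},{"travel": [0.0015,0.015,-0.0005],"twist": [-0.002,0.003,0.002],"hand": 0},{"travel": [0.001,0.01,0],"twist": [-0.002,0.003,0.001],"hand": 0},{"travel": [0,0,0],"twist": [0,0,0],"hand": 0}])

```text
time: 10.75
position: [0.5134, 0.1719, 0.0705]
orientation: [0.697, -0.126, 0.132, -0.694]
contact_force: [-0.1, 0.5, -0.1]
finger_gap: 1.001
```

```bash
python3 plan.py .5117 .1815 .045 1.2145 3
```

```text
t 10.75 p [0.5134 0.1719 0.0705] yaw 1.2029 down [ 0.0072 -0.0054 -1.    ] F [-0.1  0.5 -0.1] gap 1.001 j7 0.51
{"travel": [-0.0018, 0.0085, 0.0028], "twist": [0.001, -0.004, 0.003]}
{"travel": [-0.0017, 0.0085, 0.0028], "twist": [0.001, -0.004, 0.003]}
{"travel": [-0.0017, 0.0085, 0.0028], "twist": [0.001, -0.004, 0.003]}
```

carry_out(steps=[{"travel": [-0.002,0.008,0.003],"twist": [0.001,-0.004,0.003],"hand": 0},{"travel": [-0.002,0.008,0.003],"twist": [0.001,-0.004,0.003],"hand": 0},{"travel": [-0.001,0.008,0.002],"twist": [0,-0.002,0.001],"hand": 0},{"travel": [0,0,0],"twist": [0,0,0],"hand": 0}])

```text
time: 11.08
position: [0.5132, 0.1798, 0.0461]
orientation: [-0.696, 0.126, -0.128, 0.696]
contact_force: [0.3, -1.4, 0.3]
finger_gap: 0.996
```

```bash
python3 plan.py .5117 .1815 .0165 1.2145 4
```

```text
t 11.08 p [0.5132 0.1798 0.0461] yaw 1.2099 down [ 3.8e-03 -7.0e-04 -1.0e+00] F [ 0.3 -1.4  0.3] gap 0.996 j7 0.5
{"travel": [-0.0005, 0.0074, 0.0003], "twist": [-0.0, -0.001, 0.001]}
{"travel": [-0.0005, 0.0074, 0.0003], "twist": [-0.0, -0.001, 0.001]}
{"travel": [-0.0005, 0.0074, 0.0003], "twist": [-0.0, -0.001, 0.001]}
{"travel": [-0.0005, 0.0074, 0.0003], "twist": [-0.0, -0.001, 0.001]}
```

carry_out(steps=[{"travel": [-0.001,0.007,0.0005],"twist": [0,-0.001,0.001],"hand": 0},{"travel": [-0.001,0.007,0.0005],"twist": [0,-0.001,0.001],"hand": 0},{"travel": [-0.001,0.007,0],"twist": [0,-0.001,0.001],"hand": 0},{"travel": [-0.001,0.006,0],"twist": [0,-0.001,0.001],"hand": 0},{"travel": [0,0,0],"twist": [0,0,0],"hand": 0}])

```text
time: 11.5
position: [0.5098, 0.1838, 0.017]
orientation: [-0.695, 0.124, -0.125, 0.697]
contact_force: [-0.5, -1.1, -0.2]
finger_gap: 1.001
```

```bash
python3 plan.py .5117 .1815 .0165 1.2145 2
```

```text
t 11.5 p [0.5098 0.1838 0.017 ] yaw 1.2162 down [ 0.0012  0.0021 -1.    ] F [-0.5 -1.1 -0.2] gap 1.001 j7 0.48
{"travel": [0.0013, 0.0002, -0.0008], "twist": [-0.001, 0.001, 0.0]}
{"travel": [0.0013, 0.0002, -0.0008], "twist": [-0.001, 0.001, 0.0]}
```

carry_out(steps=[{"travel": [0.0015,0.0005,-0.001],"twist": [0,0.001,0],"hand": 0},{"travel": [0.001,0,-0.001],"twist": [0,0,0],"hand": 0},{"travel": [0,0,0],"twist": [0,0,0],"hand": 0}])

```text
time: 11.75
position: [0.5113, 0.1809, 0.0159]
orientation: [-0.695, 0.125, -0.125, 0.697]
contact_force: [0.9, 0.3, 0.7]
finger_gap: 0.999
```

```bash
python3 plan.py .5117 .1815 .0165 1.2145 2
```

```text
t 11.75 p [0.5113 0.1809 0.0159] yaw 1.2157 down [ 4.0e-04  1.6e-03 -1.0e+00] F [0.9 0.3 0.7] gap 0.999 j7 0.48
{"travel": [0.0001, -0.0003, 0.0004], "twist": [-0.001, 0.001, -0.0]}
{"travel": [0.0001, -0.0003, 0.0004], "twist": [-0.001, 0.001, -0.0]}
```

carry_out(steps=[{"travel": [0,-0.0005,0.0005],"twist": [0,0,0],"hand": 1},{"travel": [0,0,0],"twist": [0,0,0],"hand": 1},{"travel": [0,0,0],"twist": [0,0,0],"hand": 1},{"travel": [0,0,0],"twist": [0,0,0],"hand": 1},{"travel": [0,0,0],"twist": [0,0,0],"hand": 1},{"travel": [0,0,0],"twist": [0,0,0],"hand": 1}])

```text
time: 12.25
position: [0.5128, 0.1809, 0.018]
orientation: [-0.695, 0.124, -0.126, 0.697]
contact_force: [-0.2, 0.6, -0.9]
finger_gap: 0.562
```

```bash
python3 plan.py
```

```text
t 12.25 p [0.5128 0.1809 0.018 ] yaw 1.2144 down [ 0.0035  0.0021 -1.    ] F [-0.2  0.6 -0.9] gap 0.562 j7 0.48
```

carry_out(steps=[{"travel": [0,-0.006,0],"twist": [0,0,0],"hand": 1},{"travel": [0,-0.015,0],"twist": [0,0,0],"hand": 1},{"travel": [0,-0.02,0],"twist": [0,0,0],"hand": 1},{"travel": [0,-0.02,0],"twist": [0,0,0],"hand": 1},{"travel": [0,-0.02,0],"twist": [0,0,0],"hand": 1},{"travel": [0,-0.015,0],"twist": [0,0,0],"hand": 1}])

```text
time: 12.75
position: [0.5082, 0.1795, 0.1142]
orientation: [0.697, -0.128, 0.122, -0.695]
contact_force: [0.2, 0.6, -0.5]
finger_gap: 0.56
```

Run:
```python
from plan import *
o=get_obs()
plan([.50,-.0723,.12],-1.676,26)
```

```text
t 12.75 p [0.5082 0.1795 0.1142] yaw 1.2159 down [-0.0091 -0.0024 -1.    ] F [ 0.2  0.6 -0.5] gap 0.56 j7 0.55
{"travel": [0.0031, -0.0002, -0.0092], "twist": [0.0, 0.111, 0.0]}
{"travel": [0.0041, -0.0002, -0.0088], "twist": [0.0, 0.111, 0.0]}
{"travel": [0.005, -0.0002, -0.0083], "twist": [0.0, 0.111, 0.0]}
{"travel": [0.0059, -0.0002, -0.0077], "twist": [0.0, 0.111, 0.0]}
{"travel": [0.0067, -0.0002, -0.007], "twist": [0.0, 0.111, 0.0]}
{"travel": [0.0075, -0.0002, -0.0062], "twist": [0.0, 0.111, 0.0]}
{"travel": [0.0081, -0.0002, -0.0053], "twist": [0.0, 0.111, 0.0]}
{"travel": [0.0086, -0.0002, -0.0044], "twist": [0.0, 0.111, 0.0]}
{"travel": [0.0091, -0.0002, -0.0034], "twist": [0.0, 0.111, 0.0]}
{"travel": [0.0094, -0.0002, -0.0024], "twist": [0.0, 0.111, 0.0]}
{"travel": [0.0096, -0.0002, -0.0013], "twist": [0.0, 0.111, 0.0]}
{"travel": [0.0097, -0.0002, -0.0002], "twist": [0.0, 0.111, 0.0]}
{"travel": [0.0097, -0.0002, 0.0008], "twist": [0.0, 0.111, 0.0]}
{"travel": [0.0095, -0.0002, 0.0019], "twist": [0.0, 0.111, 0.0]}
{"travel": [0.0092, -0.0002, 0.0029], "twist": [0.0, 0.111, 0.0]}
{"travel": [0.0088, -0.0002, 0.0039], "twist": [0.0, 0.111, 0.0]}
{"travel": [0.0084, -0.0002, 0.0049], "twist": [0.0, 0.111, 0.0]}
{"travel": [0.0078, -0.0002, 0.0058], "twist": [0.0, 0.111, 0.0]}
{"travel": [0.0071, -0.0002, 0.0066], "twist": [0.0, 0.111, 0.0]}
{"travel": [0.0063, -0.0002, 0.0074], "twist": [0.0, 0.111, 0.0]}
{"travel": [0.0054, -0.0002, 0.008], "twist": [0.0, 0.111, 0.0]}
{"travel": [0.0045, -0.0002, 0.0086], "twist": [0.0, 0.111, 0.0]}
{"travel": [0.0035, -0.0002, 0.009], "twist": [0.0, 0.111, 0.0]}
{"travel": [0.0025, -0.0002, 0.0094], "twist": [0.0, 0.111, 0.0]}
{"travel": [0.0014, -0.0002, 0.0096], "twist": [0.0, 0.111, 0.0]}
{"travel": [0.0004, -0.0002, 0.0097], "twist": [0.0, 0.111, 0.0]}
```

carry_out(steps=[{"travel": [0.003,0,-0.009],"twist": [0,0.111,0],"hand": 1},{"travel": [0.004,0,-0.009],"twist": [0,0.111,0],"hand": 1},{"travel": [0.005,0,-0.0085],"twist": [0,0.111,0],"hand": 1},{"travel": [0.006,0,-0.0075],"twist": [0,0.111,0],"hand": 1},{"travel": [0.0065,0,-0.007],"twist": [0,0.111,0],"hand": 1},{"travel": [0.0075,0,-0.006],"twist": [0,0.111,0],"hand": 1},{"travel": [0.008,0,-0.0055],"twist": [0,0.111,0],"hand": 1},{"travel": [0.0085,0,-0.0045],"twist": [0,0.111,0],"hand": 1},{"travel": [0.009,0,-0.0035],"twist": [0,0.111,0],"hand": 1},{"travel": [0.0095,0,-0.0025],"twist": [0,0.111,0],"hand": 1}])

```text
time: 13.58
position: [0.5023, 0.0848, 0.1218]
orientation: [-0.513, 0.487, -0.482, 0.517]
contact_force: [-0.0, 0.4, -0.5]
finger_gap: 0.561
```

carry_out(steps=[{"travel": [0.0095,0,-0.0015],"twist": [0,0.111,0],"hand": 1},{"travel": [0.0095,0,0],"twist": [0,0.111,0],"hand": 1},{"travel": [0.0095,0,0.001],"twist": [0,0.111,0],"hand": 1},{"travel": [0.0095,0,0.002],"twist": [0,0.111,0],"hand": 1},{"travel": [0.009,0,0.003],"twist": [0,0.111,0],"hand": 1},{"travel": [0.009,0,0.004],"twist": [0,0.111,0],"hand": 1},{"travel": [0.0085,0,0.005],"twist": [0,0.111,0],"hand": 1},{"travel": [0.008,0,0.006],"twist": [0,0.111,0],"hand": 1}])

```text
time: 14.25
position: [0.4923, 0.0067, 0.1229]
orientation: [-0.243, 0.669, -0.659, 0.244]
contact_force: [1.2, 0.5, -0.8]
finger_gap: 0.561
```

```bash
python3 plan.py .50 -.0723 .11 -1.676 9
```

```text
t 14.25 p [0.4923 0.0067 0.1229] yaw -0.8685 down [-0.0034  0.0132 -0.9999] F [ 1.2  0.5 -0.8] gap 0.561 j7 -0.7
{"travel": [0.005, 0.0013, 0.0073], "twist": [0.002, 0.09, -0.0]}
{"travel": [0.0044, 0.0013, 0.0077], "twist": [0.002, 0.09, -0.0]}
{"travel": [0.0036, 0.0013, 0.008], "twist": [0.002, 0.09, -0.0]}
{"travel": [0.0029, 0.0013, 0.0083], "twist": [0.002, 0.09, -0.0]}
{"travel": [0.0022, 0.0014, 0.0086], "twist": [0.002, 0.09, -0.0]}
{"travel": [0.0014, 0.0014, 0.0087], "twist": [0.002, 0.09, -0.0]}
{"travel": [0.0006, 0.0014, 0.0088], "twist": [0.002, 0.09, -0.0]}
{"travel": [-0.0002, 0.0014, 0.0088], "twist": [0.002, 0.09, -0.0]}
{"travel": [-0.001, 0.0014, 0.0088], "twist": [0.002, 0.09, -0.0]}
```

carry_out(steps=[{"travel": [0.005,0.001,0.0075],"twist": [0.002,0.09,0],"hand": 1},{"travel": [0.0045,0.001,0.0075],"twist": [0.002,0.09,0],"hand": 1},{"travel": [0.0035,0.001,0.008],"twist": [0.002,0.09,0],"hand": 1},{"travel": [0.003,0.001,0.0085],"twist": [0.002,0.09,0],"hand": 1},{"travel": [0.002,0.001,0.0085],"twist": [0.002,0.09,0],"hand": 1},{"travel": [0.0015,0.001,0.0085],"twist": [0.002,0.09,0],"hand": 1},{"travel": [0.0005,0.001,0.0085],"twist": [0.002,0.09,0],"hand": 1},{"travel": [0,0.001,0.0085],"twist": [0.002,0.07,0],"hand": 1},{"travel": [0,0,0],"twist": [0,0,0],"hand": 1},{"travel": [0,0,0],"twist": [0,0,0],"hand": 1}])

```text
time: 15.08
position: [0.4951, -0.0632, 0.1155]
orientation: [0.011, 0.709, -0.705, -0.012]
contact_force: [0.6, 1.0, -0.0]
finger_gap: 0.564
```

Run:
```python
from plan import *
get=get_obs
o,M=st();d=eyes.grab_frame('wrist');cv2.imwrite('pics/f_wrist.png',d['frame']);c=cam(d,o)
np.savez('f.npz',p=o['position'],q=o['orientation'],mount=d['mount'],f=[d['vertical_fov'],d['cx'],d['cy']])
u=np.array([np.cos(-.105),np.sin(-.105),0]);v=np.array([-u[1],u[0],0]);L=np.array([.569,-.0794,0])
for s in (-.0265,0,.0265): print(np.round(proj(c,[L+v*s+[0,0,.028]]),1))
d2=eyes.grab_frame('scene');cv2.imwrite('pics/f_scene.png',d2['frame'])
```

```text
t 15.08 p [ 0.4951 -0.0632  0.1155] yaw -1.6033 down [-6.0e-04  5.8e-03 -1.0e+00] F [ 0.6  1.  -0. ] gap 0.564 j7 -1.11
[[382.7 102.8]]
[[341.   99.6]]
[[299.   96.5]]
```

View pics/f_wrist.png

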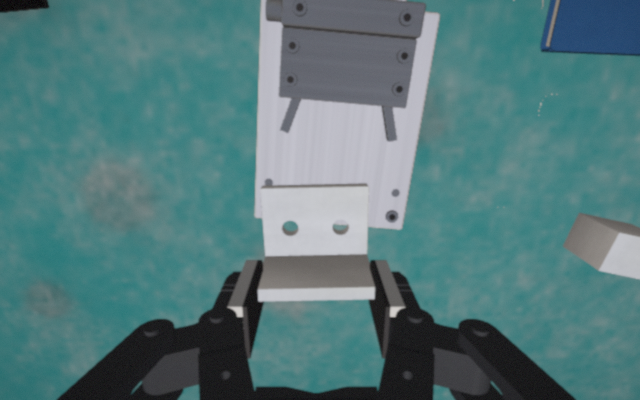

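Run:
```python
import cv2
a=cv2.imread('pics/f_wrist.png')
cv2.imwrite('pics/f2.png',cv2.resize(a[60:240,240:450],None,fx=3.5,fy=3.5,interpolation=cv2.INTER_CUBIC)[:600])
cv2.imwrite('pics/f3.png',cv2.resize(a[170:310,240:400],None,fx=4,fy=4,interpolation=cv2.INTER_CUBIC))
```

```text
(no output)
```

View pics/f2.png

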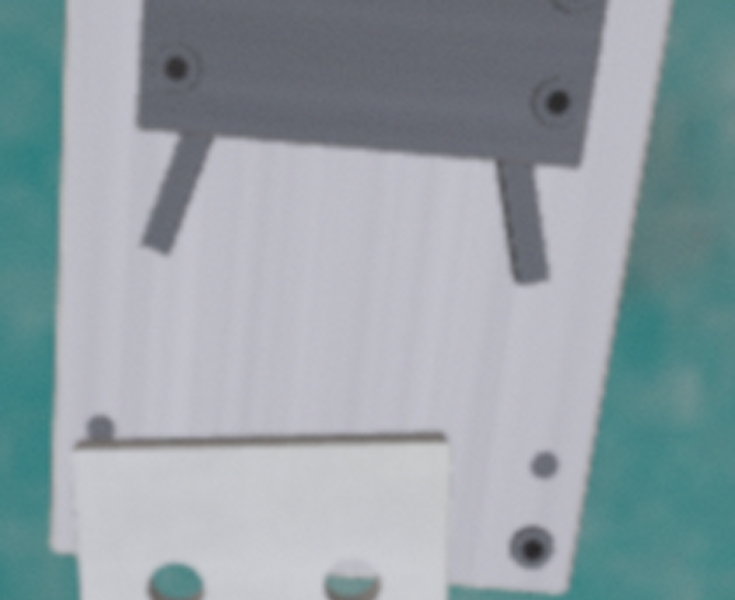

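View pics/f3.png

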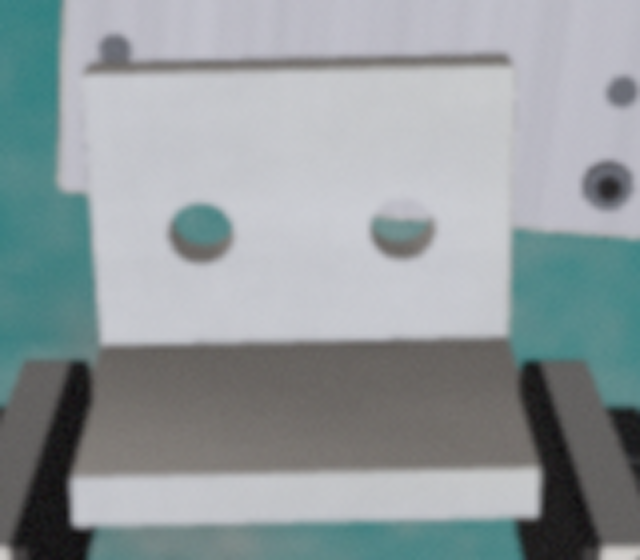

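Run:
```python
from plan import *
a=np.load('f.npz');d={'frame':np.zeros((400,640,3)),'vertical_fov':a['f'][0],'cx':a['f'][1],'cy':a['f'][2],'mount':a['mount']}
o={'position':a['p'],'orientation':a['q']};c=cam(d,o);M=R.from_quat(a['q']).as_matrix()
f=lambda x,y,z: atz(c,(y/3.5+60,x/3.5+240),z)
g=lambda x,y,z: atz(c,(y/4+170,x/4+240),z)
yw=lambda a,b: np.arctan2(b[1]-a[1],b[0]-a[0])
mid=lambda *x:np.mean(x,0)
l=f(137,128,.028),f(580,167,.028); n=f(52,553,.014),f(568,593,.014); t=f(167,253,.022),f(517,283,.022)
for q in(l,n,t): print(np.round(mid(*q),4),np.linalg.norm(q[0]-q[1]),yw(q[1],q[0])-np.pi/2)
zb=a['p'][2]-.018
T=g(85,70,zb+.006),g(512,60,zb+.006);I=g(98,345,zb+.006),g(510,338,zb+.006)
A=g(70,475,zb+.036),g(540,467,zb+.036);B=g(72,524,zb+.036),g(540,515,zb+.036)
for nme,q in zip(['toe','inner','legtop','legout'],(T,I,A,B)):
    m=mid(*q)-a['p']; print(nme,np.round(mid(*q),4),'tool',np.round(M.T@m,4),np.linalg.norm(q[0]-q[1]),yw(q[1],q[0])-np.pi/2)
print('toolyaw',np.arctan2(M[1,2],M[0,2])+np.pi/2)
```

```text
[ 0.5674 -0.0805  0.028 ] 0.08046711703232899 -0.1165486560109199
[ 0.479  -0.0704  0.014 ] 0.11133574576944695 -0.11356470522348605
[ 0.5451 -0.0775  0.022 ] 0.06726674915106004 -0.11642277663387901
toe [ 0.5345 -0.0622  0.1035] tool [-0.0394  0.012  -0.0021] 0.049139670541026505 -0.006512953728645909
inner [ 0.4991 -0.0617  0.1035] tool [-0.004   0.012  -0.0015] 0.05077411382694441 -0.010674793222118728
legtop [ 0.4998 -0.062   0.1335] tool [-0.0047 -0.018  -0.0014] 0.0483493781167515 -0.009332253452170258
legout [ 0.494  -0.0619  0.1335] tool [ 0.0011 -0.018  -0.0013] 0.04877556287771135 -0.006241580030888372
toolyaw -0.03249405409386008
```

```bash
python3 plan.py .4995 -.0737 .06 -1.705 5
```

```text
t 15.18 p [ 0.4952 -0.063   0.1156] yaw -1.6028 down [-4.0e-04  5.8e-03 -1.0e+00] F [ 0.2 -0.1 -0.7] gap 0.559 j7 -1.11
{"travel": [-0.0009, 0.0111, 0.0022], "twist": [0.001, 0.02, 0.0]}
{"travel": [-0.001, 0.0111, 0.0021], "twist": [0.001, 0.02, 0.0]}
{"travel": [-0.001, 0.0111, 0.0021], "twist": [0.001, 0.02, 0.0]}
{"travel": [-0.0011, 0.0111, 0.0021], "twist": [0.001, 0.02, 0.0]}
{"travel": [-0.0011, 0.0111, 0.002], "twist": [0.001, 0.02, 0.0]}
```

carry_out(steps=[{"travel": [-0.001,0.01,0.002],"twist": [0.001,0.02,0],"hand": 1},{"travel": [-0.001,0.011,0.002],"twist": [0.001,0.02,0],"hand": 1},{"travel": [-0.001,0.011,0.002],"twist": [0.001,0.02,0],"hand": 1},{"travel": [-0.001,0.011,0.002],"twist": [0.001,0.02,0],"hand": 1},{"travel": [-0.001,0.01,0.002],"twist": [0.001,0.02,0],"hand": 1},{"travel": [0,0,0],"twist": [0,0,0],"hand": 1}])

```text
time: 15.68
position: [0.4997, -0.0708, 0.0565]
orientation: [0.047, 0.707, -0.704, -0.048]
contact_force: [-0.7, -0.1, -1.8]
finger_gap: 0.559
```

```bash
python3 plan.py .4995 -.0737 .06 -1.705 3
```

```text
t 15.68 p [ 0.4997 -0.0708  0.0565] yaw -1.706 down [-0.0016  0.0033 -1.    ] F [-0.7 -0.1 -1.8] gap 0.559 j7 -1.11
{"travel": [-0.0001, -0.0012, 0.0009], "twist": [0.001, -0.0, 0.001]}
{"travel": [-0.0001, -0.0012, 0.0009], "twist": [0.001, -0.0, 0.001]}
{"travel": [-0.0001, -0.0012, 0.0009], "twist": [0.001, -0.0, 0.001]}
```

carry_out(steps=[{"travel": [0,0,0.001],"twist": [0.001,0,0.001],"hand": 1},{"travel": [0,0,0.001],"twist": [0.001,0,0.001],"hand": 1},{"travel": [0,0,0.001],"twist": [0.001,0,0],"hand": 1},{"travel": [0,0,0],"twist": [0,0,0],"hand": 1},{"travel": [0,0,0],"twist": [0,0,0],"hand": 1}])

```text
time: 16.1
position: [0.4989, -0.0743, 0.0556]
orientation: [-0.047, -0.705, 0.706, 0.048]
contact_force: [-0.2, -0.1, -1.2]
finger_gap: 0.563
```

Run:
```python
from plan import *
o,M=st();d=eyes.grab_frame('wrist');cv2.imwrite('pics/g_wrist.png',d['frame'])
np.savez('g.npz',p=o['position'],q=o['orientation'],mount=d['mount'],f=[d['vertical_fov'],d['cx'],d['cy']])
a=d['frame']
cv2.imwrite('pics/g2.png',cv2.resize(a[80:310,230:430],None,fx=2.6,fy=2.6,interpolation=cv2.INTER_CUBIC))
d=eyes.grab_frame('side');a=d['frame'];cv2.imwrite('pics/g_side.png',cv2.resize(a[200:310,300:460],None,fx=5,fy=5,interpolation=cv2.INTER_CUBIC))
```

```text
t 16.1 p [ 0.4989 -0.0743  0.0556] yaw -1.7063 down [-1.6e-03 -2.0e-04 -1.0e+00] F [-0.2 -0.1 -1.2] gap 0.563 j7 -1.11
```

View pics/g2.png

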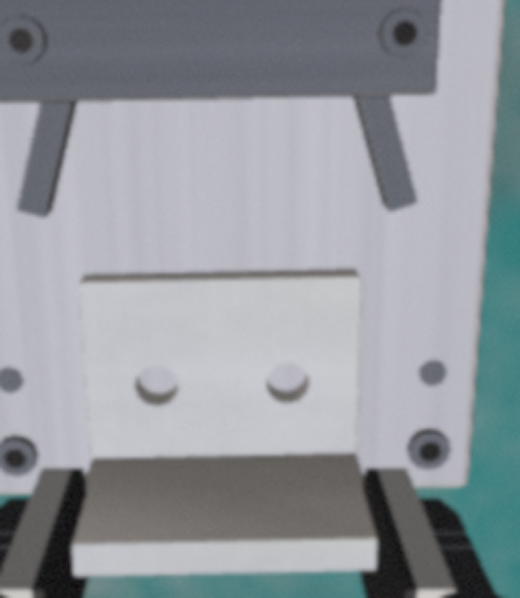

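View pics/g_side.png

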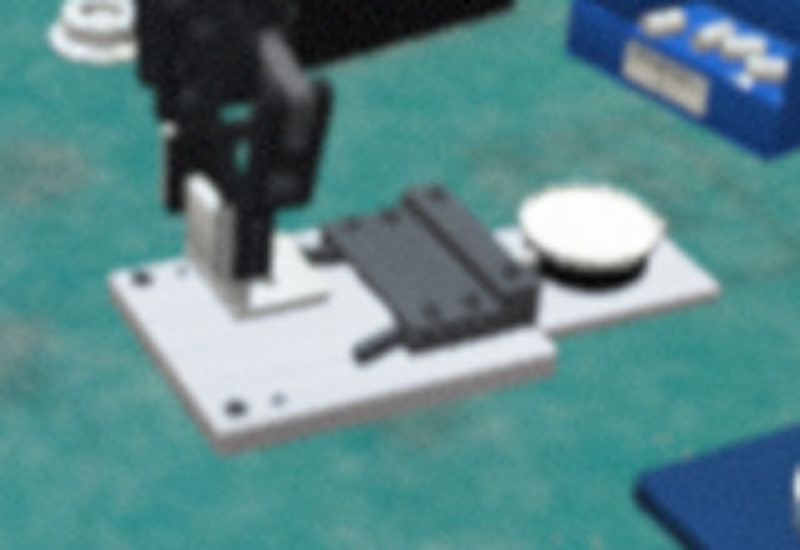

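Run:
```python
from plan import *
a=np.load('g.npz');d={'frame':np.zeros((400,640,3)),'vertical_fov':a['f'][0],'cx':a['f'][1],'cy':a['f'][2],'mount':a['mount']}
o={'position':a['p'],'orientation':a['q']};c=cam(d,o);M=R.from_quat(a['q']).as_matrix()
g=lambda x,y,z: atz(c,(y/2.6+80,x/2.6+230),z)
yw=lambda a,b: np.arctan2(b[1]-a[1],b[0]-a[0]);mid=lambda *x:np.mean(x,0)
zb=a['p'][2]-.018
S=dict(lip=(g(0,101,.028),g(437,93,.028)),tips_inner=(g(48,215,.022),g(388,209,.022)),tips_outer=(g(19,208,.022),g(416,201,.022)),roots_in=(g(75,101,.022),g(357,97,.022)),holes=(g(16,456,.014),g(429,449,.014)),holes2=(g(9,380,.014),g(432,372,.014)),screws=(g(21,40,.028),g(404,33,.028)),
toe=(g(82,280,zb+.006),g(358,273,zb+.006)),inner=(g(90,460,zb+.006),g(357,454,zb+.006)),leg1=(g(73,543,zb+.036),g(377,537,zb+.036)),leg2=(g(75,576,zb+.036),g(377,568,zb+.036)),bh=(g(157,380,zb+.006),g(288,378,zb+.006)))
for k,q in S.items():
    print(k,np.round(mid(*q),4),'tool',np.round(M.T@(mid(*q)-a['p']),4),'w',round(np.linalg.norm(q[0]-q[1]),4),'yaw',round(yw(q[1],q[0])-np.pi/2,4))
```

```text
lip [ 0.5674 -0.0811  0.028 ] tool [-0.0688  0.0275 -0.0025] w 0.0798 yaw -0.1177
tips_inner [ 0.545  -0.0779  0.022 ] tool [-0.0462  0.0335 -0.0027] w 0.0669 yaw -0.1177
tips_outer [ 0.5465 -0.078   0.022 ] tool [-0.0477  0.0335 -0.0028] w 0.0779 yaw -0.1178
roots_in [ 0.5666 -0.0806  0.022 ] tool [-0.0679  0.0335 -0.003 ] w 0.0533 yaw -0.1217
holes [ 0.4886 -0.0711  0.014 ] tool [ 0.0106  0.0416 -0.0018] w 0.0931 yaw -0.117
holes2 [ 0.5071 -0.0732  0.014 ] tool [-0.0081  0.0415 -0.0022] w 0.0925 yaw -0.1153
screws [ 0.578  -0.0815  0.028 ] tool [-0.0794  0.0274 -0.0035] w 0.0685 yaw -0.118
toe [ 0.5381 -0.0774  0.0436] tool [-0.0392  0.0119 -0.0022] w 0.0489 yaw -0.1093
inner [ 0.5027 -0.0733  0.0436] tool [-0.0036  0.012  -0.0016] w 0.0506 yaw -0.1108
leg1 [ 0.5036 -0.0736  0.0736] tool [-0.0045 -0.018  -0.0013] w 0.0481 yaw -0.1131
leg2 [ 0.4978 -0.0729  0.0736] tool [ 0.0014 -0.018  -0.0012] w 0.0484 yaw -0.105
bh [ 0.5186 -0.0753  0.0436] tool [-0.0196  0.012  -0.0017] w 0.0241 yaw -0.1192
```

carry_out(steps=[{"travel": [0,0.006,-0.0005],"twist": [0,0.003,0.0005],"hand": 1},{"travel": [0,0.006,0],"twist": [0,0.003,0.0005],"hand": 1},{"travel": [0,0.005,0],"twist": [0,0,0.0005],"hand": 1},{"travel": [0,0,0],"twist": [0,0,0],"hand": 1}])

```text
time: 16.53
position: [0.4998, -0.0734, 0.0378]
orientation: [-0.051, -0.705, 0.705, 0.049]
contact_force: [-0.4, 0.5, -1.7]
finger_gap: 0.56
```

```bash
python3 plan.py .4988 -.0747 .034 -1.712 2
```

```text
t 16.53 p [ 0.4998 -0.0734  0.0378] yaw -1.7121 down [ 2.5e-03 -3.0e-04 -1.0e+00] F [-0.4  0.5 -1.7] gap 0.56 j7 -1.1
{"travel": [0.0004, 0.0019, 0.0007], "twist": [0.0, -0.0, -0.001]}
{"travel": [0.0004, 0.0019, 0.0007], "twist": [0.0, -0.0, -0.001]}
```

carry_out(steps=[{"travel": [0.0005,0.002,0.0005],"twist": [0,0,-0.002],"hand": 1},{"travel": [0.0005,0.001,0.0005],"twist": [0,0,-0.002],"hand": 1},{"travel": [0,0,0],"twist": [0,0,0],"hand": 1}])

```text
time: 16.78
position: [0.4981, -0.0742, 0.0337]
orientation: [0.049, 0.705, -0.705, -0.051]
contact_force: [0.8, 0.4, -1.1]
finger_gap: 0.558
```

carry_out(steps=[{"travel": [0,0.001,0],"twist": [0,0,0],"hand": 1},{"travel": [0,0.001,0],"twist": [0,0,0],"hand": 1}])

```text
time: 16.95
position: [0.4981, -0.0744, 0.0317]
orientation: [0.049, 0.705, -0.705, -0.051]
contact_force: [-2.0, 1.9, 10.2]
finger_gap: 0.557
```

```bash
python3 plan.py
```

```text
t 16.95 p [ 0.4981 -0.0744  0.0317] yaw -1.7124 down [-3.3e-03  6.0e-04 -1.0e+00] F [-2.   1.9 10.2] gap 0.557 j7 -1.09
```

carry_out(steps=[{"travel": [0,-0.0005,0],"twist": [0,0,0],"hand": 1},{"travel": [-0.003,0,0],"twist": [0,0,0],"hand": 1},{"travel": [-0.004,0,0],"twist": [0,0,0],"hand": 1},{"travel": [-0.004,0,0],"twist": [0,0,0],"hand": 1}])

```text
time: 17.28
position: [0.5092, -0.076, 0.0325]
orientation: [0.049, 0.706, -0.705, -0.051]
contact_force: [0.6, -0.1, -0.8]
finger_gap: 0.559
```

```bash
cat > fx.py <<'E'
from plan import *
o,M=st()
y=-.1125;u=np.array([np.cos(y),np.sin(y),0]);v=np.array([-u[1],u[0],0])
d=o['position']-[.4981,-.0744,.032]
print('adv',round(d@u*1e3,2),'lat',round(d@v*1e3,2),'z',round(o['position'][2]*1e3,2),'Fu',round(o['contact_force']@u,2),'Fv',round(o['contact_force']@v,2),'T',np.round(o['ft_torque'],2))
E
python3 fx.py
```

```text
t 17.28 p [ 0.5092 -0.076   0.0325] yaw -1.7127 down [-3.7e-03  9.0e-04 -1.0e+00] F [ 0.6 -0.1 -0.8] gap 0.559 j7 -1.1
adv 11.18 lat -0.33 z 32.47 Fu 0.65 Fv -0.02 T [-0.06 -0.01  0.  ]
```

carry_out(steps=[{"travel": [-0.004,0.0002,-0.0003],"twist": [0,0,0],"hand": 1},{"travel": [-0.004,0.0002,-0.0002],"twist": [0,0,0],"hand": 1},{"travel": [-0.004,0,-0.0001],"twist": [0,0,0],"hand": 1}])

```text
time: 17.53
position: [0.5232, -0.0773, 0.0321]
orientation: [0.049, 0.705, -0.705, -0.051]
contact_force: [-0.3, -0.0, -0.9]
finger_gap: 0.563
```

```bash
python3 fx.py
```

```text
t 17.53 p [ 0.5232 -0.0773  0.0321] yaw -1.7124 down [-2.5e-03  5.0e-04 -1.0e+00] F [-0.3 -0.  -0.9] gap 0.563 j7 -1.11
adv 25.26 lat -0.04 z 32.08 Fu -0.34 Fv -0.07 T [ 0.02 -0.01 -0.02]
```

Run:
```python
from plan import *
o,M=st();d=eyes.grab_frame('wrist')
a=d['frame'];c=cam(d,o)
np.savez('k.npz',p=o['position'],q=o['orientation'],mount=d['mount'],f=[d['vertical_fov'],d['cx'],d['cy']])
cv2.imwrite('pics/k.png',cv2.resize(a[150:310,220:420],None,fx=3.75,fy=3.75,interpolation=cv2.INTER_CUBIC))
```

```text
t 17.53 p [ 0.5232 -0.0773  0.0321] yaw -1.7124 down [-2.5e-03  5.0e-04 -1.0e+00] F [-0.3 -0.  -0.9] gap 0.563 j7 -1.11
```

View pics/k.png

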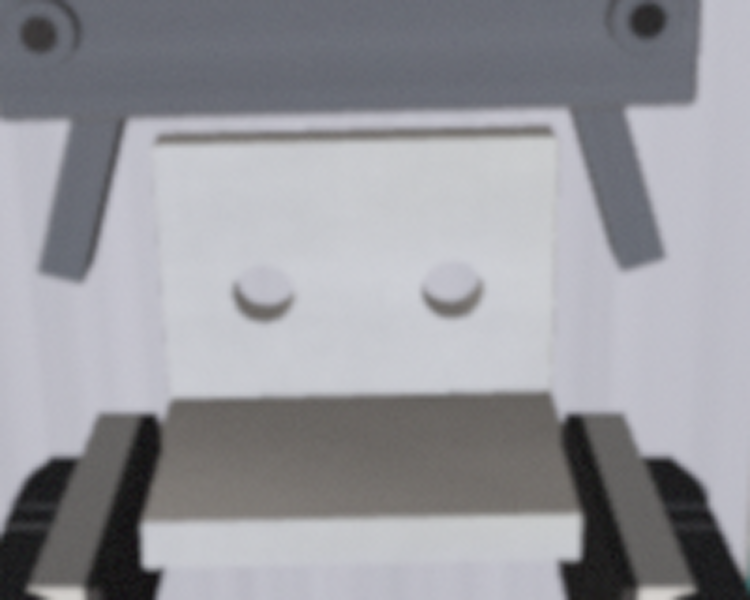

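carry_out(steps=[{"travel": [-0.002,0,-0.0005],"twist": [0,0,0],"hand": 1},{"travel": [-0.003,0,-0.0004],"twist": [0,0,0],"hand": 1},{"travel": [-0.003,0,-0.0001],"twist": [0,0,0],"hand": 1}])

```text
time: 17.83
position: [0.5329, -0.0774, 0.0319]
orientation: [-0.049, -0.705, 0.705, 0.05]
contact_force: [0.7, -1.2, -1.3]
finger_gap: 0.566
```

```bash
python3 fx.py
```

```text
t 17.83 p [ 0.5329 -0.0774  0.0319] yaw -1.712 down [-1.7e-03  1.0e-04 -1.0e+00] F [ 0.7 -1.2 -1.3] gap 0.566 j7 -1.12
adv 34.88 lat 0.87 z 31.91 Fu 0.82 Fv -1.16 T [ 0.03  0.03 -0.02]
```

carry_out(steps=[{"travel": [-0.003,0,0.0001],"twist": [0,0,0],"hand": 1},{"travel": [-0.003,0,-0.0001],"twist": [0,0,0],"hand": 1},{"travel": [-0.003,0,-0.0001],"twist": [0,0,0],"hand": 1}])

```text
time: 18.08
position: [0.5425, -0.0786, 0.0319]
orientation: [0.049, 0.705, -0.705, -0.051]
contact_force: [-0.6, 1.0, -1.0]
finger_gap: 0.558
```

```bash
python3 fx.py
```

```text
t 18.08 p [ 0.5425 -0.0786  0.0319] yaw -1.7119 down [-2.2e-03  3.0e-04 -1.0e+00] F [-0.6  1.  -1. ] gap 0.558 j7 -1.13
adv 44.55 lat 0.79 z 31.9 Fu -0.7 Fv 0.95 T [-0.08  0.04 -0.05]
```

carry_out(steps=[{"travel": [-0.003,0,-0.0001],"twist": [0,0,0],"hand": 1},{"travel": [-0.003,0,-0.0001],"twist": [0,0,0],"hand": 1},{"travel": [-0.002,0,-0.0001],"twist": [0,0,0],"hand": 1}])

```text
time: 18.33
position: [0.5516, -0.0797, 0.0319]
orientation: [-0.049, -0.705, 0.705, 0.051]
contact_force: [0.4, 0.2, -0.4]
finger_gap: 0.558
```

```bash
python3 fx.py
python3 - <<'E'
from plan import *
d=eyes.grab_frame('wrist')
a=d['frame']
cv2.imwrite('pics/l.png',cv2.resize(a[150:310,220:420],None,fx=3.75,fy=3.75,interpolation=cv2.INTER_CUBIC))
E
```

```text
t 18.33 p [ 0.5516 -0.0797  0.0319] yaw -1.712 down [-1.9e-03  1.0e-04 -1.0e+00] F [ 0.4  0.2 -0.4] gap 0.558 j7 -1.13
adv 53.71 lat 0.78 z 31.92 Fu 0.43 Fv 0.2 T [-0.03  0.03 -0.01]
```

View pics/l.png

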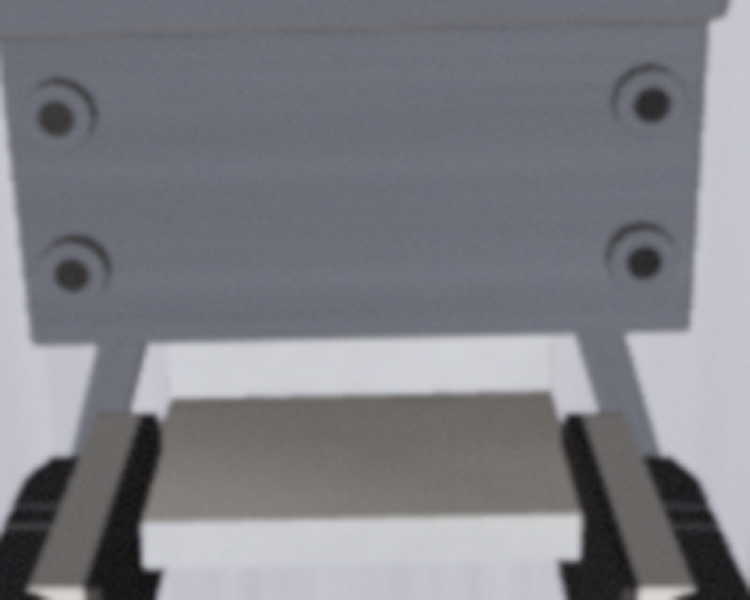

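The foot is passing under the lip, well centred. From here I'll use small steps and watch the force.

carry_out(steps=[{"travel": [-0.0015,0,0],"twist": [0,0,0],"hand": 1},{"travel": [-0.0015,0,0],"twist": [0,0,0],"hand": 1}])

```text
time: 18.55
position: [0.5549, -0.0801, 0.0319]
orientation: [0.049, 0.705, -0.705, -0.051]
contact_force: [-0.3, 0.7, -0.3]
finger_gap: 0.561
```

carry_out(steps=[{"travel": [-0.0015,0,0],"twist": [0,0,0],"hand": 1},{"travel": [-0.0015,0,0],"twist": [0,0,0],"hand": 1}])

```text
time: 18.72
position: [0.5559, -0.0803, 0.0318]
orientation: [0.048, 0.706, -0.705, -0.052]
contact_force: [-4.6, 1.7, 3.4]
finger_gap: 0.555
```

```bash
python3 fx.py
```

```text
t 18.72 p [ 0.5559 -0.0803  0.0318] yaw -1.7121 down [-0.0066  0.0017 -1.    ] F [-4.6  1.7  3.4] gap 0.555 j7 -1.14
adv 58.09 lat 0.67 z 31.84 Fu -4.79 Fv 1.12 T [ 0.05  0.93 -0.04]
```

carry_out(steps=[{"travel": [-0.0025,0,0],"twist": [0,0,0.003],"hand": 1},{"travel": [-0.0025,0,0],"twist": [0,0,0.003],"hand": 1}])

```text
time: 18.88
position: [0.5566, -0.0803, 0.0319]
orientation: [0.047, 0.706, -0.704, -0.054]
contact_force: [-5.7, 0.5, 5.5]
finger_gap: 0.568
```

```bash
python3 fx.py
```

```text
t 18.88 p [ 0.5566 -0.0803  0.0319] yaw -1.7126 down [-0.0097  0.004  -0.9999] F [-5.7  0.5  5.5] gap 0.568 j7 -1.14
adv 58.77 lat 0.7 z 31.89 Fu -5.74 Fv -0.19 T [ 0.05  1.23 -0.02]
```

carry_out(steps=[{"travel": [-0.003,-0.0003,0],"twist": [0,0,0.009],"hand": 1},{"travel": [-0.003,-0.0003,0],"twist": [0,0,0.009],"hand": 1}])

```text
time: 19.05
position: [0.5576, -0.0804, 0.032]
orientation: [0.049, 0.707, -0.704, -0.051]
contact_force: [-5.3, 0.2, 3.0]
finger_gap: 0.56
```

```bash
python3 fx.py
```

```text
t 19.05 p [ 0.5576 -0.0804  0.032 ] yaw -1.7133 down [-0.002   0.0047 -1.    ] F [-5.3  0.2  3. ] gap 0.56 j7 -1.13
adv 59.81 lat 0.7 z 32.03 Fu -5.29 Fv -0.39 T [ 0.01  1.21 -0.07]
```

carry_out(steps=[{"travel": [-0.0035,-0.0002,0],"twist": [0.002,0,0.006],"hand": 1},{"travel": [-0.0035,-0.0002,0],"twist": [0.002,0,0.006],"hand": 1}])

```text
time: 19.22
position: [0.5582, -0.0804, 0.0319]
orientation: [0.049, 0.706, -0.704, -0.052]
contact_force: [-6.9, 1.2, 5.4]
finger_gap: 0.564
```

```bash
python3 fx.py
```

```text
t 19.22 p [ 0.5582 -0.0804  0.0319] yaw -1.7143 down [-0.0034  0.0034 -1.    ] F [-6.9  1.2  5.4] gap 0.564 j7 -1.14
adv 60.4 lat 0.78 z 31.87 Fu -7.02 Fv 0.46 T [ 0.08  1.42 -0.02]
```

carry_out(steps=[{"travel": [-0.004,-0.0005,0],"twist": [0.002,0,0.007],"hand": 1},{"travel": [-0.004,-0.0005,0],"twist": [0.002,-0.001,0.007],"hand": 1},{"travel": [-0.004,-0.0003,0],"twist": [0.001,-0.001,0.007],"hand": 1}])

```text
time: 19.47
position: [0.5595, -0.0805, 0.0319]
orientation: [0.049, 0.706, -0.705, -0.052]
contact_force: [-6.7, 1.3, 5.5]
finger_gap: 0.563
```

```bash
python3 fx.py
```

```text
t 19.47 p [ 0.5595 -0.0805  0.0319] yaw -1.7135 down [-0.005   0.0019 -1.    ] F [-6.7  1.3  5.5] gap 0.563 j7 -1.14
adv 61.75 lat 0.8 z 31.88 Fu -6.8 Fv 0.56 T [0.11 1.63 0.04]
```

carry_out(steps=[{"travel": [-0.004,-0.0006,0],"twist": [0.001,0,0.011],"hand": 1},{"travel": [-0.004,-0.0006,0],"twist": [0.001,0,0.01],"hand": 1}])

```text
time: 19.63
position: [0.5598, -0.0806, 0.032]
orientation: [0.051, 0.706, -0.705, -0.051]
contact_force: [-6.2, 0.7, 4.8]
finger_gap: 0.557
```

```bash
python3 fx.py
```

```text
t 19.63 p [ 0.5598 -0.0806  0.032 ] yaw -1.7142 down [-2.0e-04  1.6e-03 -1.0e+00] F [-6.2  0.7  4.8] gap 0.557 j7 -1.14
adv 62.05 lat 0.79 z 31.98 Fu -6.22 Fv 0.02 T [0.09 1.5  0.  ]
```

carry_out(steps=[{"travel": [-0.005,-0.0004,0],"twist": [0.001,0,0.006],"hand": 1},{"travel": [-0.005,-0.0004,0],"twist": [0.001,0,0.006],"hand": 1}])

```text
time: 19.8
position: [0.5606, -0.0806, 0.0318]
orientation: [0.048, 0.706, -0.704, -0.054]
contact_force: [-9.5, 0.2, 8.0]
finger_gap: 0.561
```

```bash
python3 fx.py
```

```text
t 19.8 p [ 0.5606 -0.0806  0.0318] yaw -1.7153 down [-0.0074  0.0038 -1.    ] F [-9.5  0.2  8. ] gap 0.561 j7 -1.14
adv 62.79 lat 0.87 z 31.85 Fu -9.43 Fv -0.85 T [ 0.12  1.91 -0.04]
```

carry_out(steps=[{"travel": [-0.005,-0.0008,0],"twist": [0.002,-0.001,0.013],"hand": 1},{"travel": [-0.005,-0.0006,0],"twist": [0.001,-0.001,0.01],"hand": 1}])

```text
time: 19.97
position: [0.5612, -0.0808, 0.0321]
orientation: [0.049, 0.706, -0.704, -0.052]
contact_force: [-8.7, 1.7, 5.2]
finger_gap: 0.559
```

```bash
python3 fx.py
python3 - <<'E'
from plan import *
d=eyes.grab_frame('wrist')
a=d['frame']
cv2.imwrite('pics/m.png',cv2.resize(a[150:310,220:420],None,fx=3.75,fy=3.75,interpolation=cv2.INTER_CUBIC))
d=eyes.grab_frame('side')
a=d['frame']
cv2.imwrite('pics/m_side.png',cv2.resize(a[210:300,320:450],None,fx=6,fy=6,interpolation=cv2.INTER_CUBIC))
E
python3 fx.py
```

```text
t 19.97 p [ 0.5612 -0.0808  0.0321] yaw -1.7145 down [-0.0042  0.0033 -1.    ] F [-8.7  1.7  5.2] gap 0.559 j7 -1.14
adv 63.43 lat 0.77 z 32.08 Fu -8.8 Fv 0.68 T [ 0.06  1.79 -0.05]
t 20.07 p [ 0.5613 -0.0808  0.0321] yaw -1.7145 down [-0.0042  0.0033 -1.    ] F [-8.4  0.9  4.9] gap 0.558 j7 -1.14
adv 63.48 lat 0.78 z 32.06 Fu -8.49 Fv -0.02 T [ 0.15  1.72 -0.01]
```

View pics/m.png

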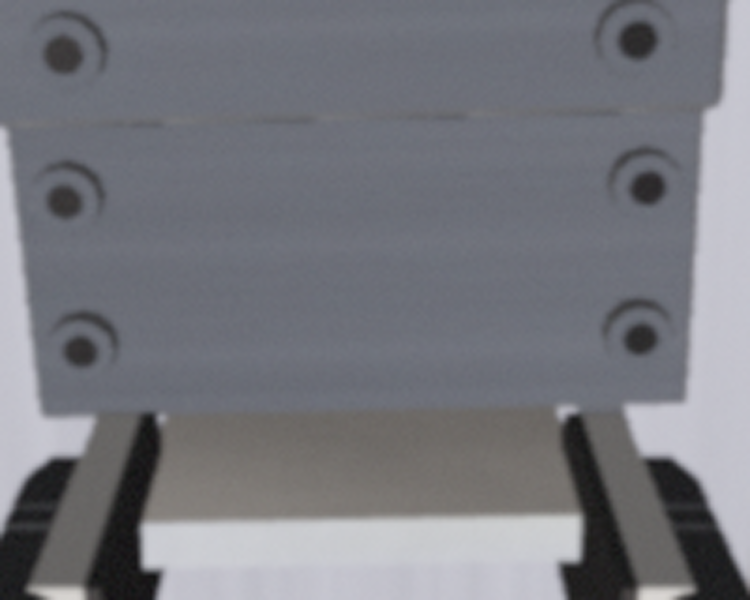

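View pics/m_side.png

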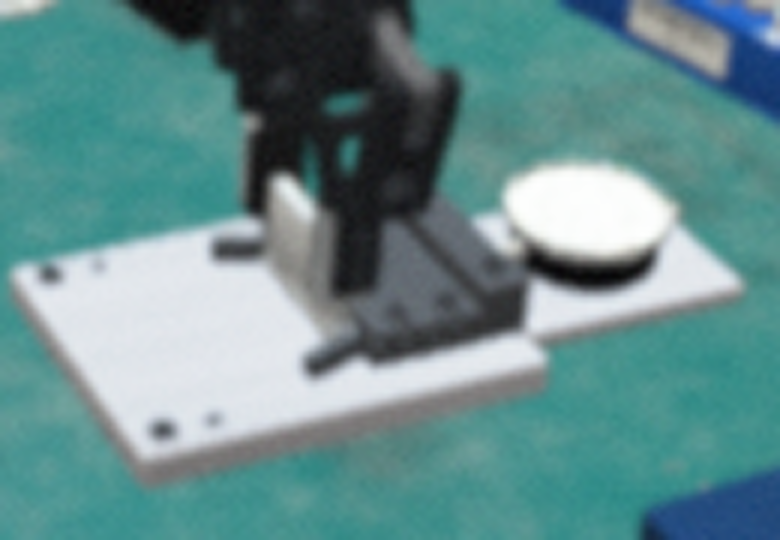

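By the picture the lip edge is still about 2 mm short of the leg face: it is at row ~408, and contact would be at ~426. I'll keep pushing gently.

carry_out(steps=[{"travel": [-0.0055,-0.0006,0],"twist": [0.002,-0.001,0.011],"hand": 1},{"travel": [-0.0055,-0.0006,0],"twist": [0.001,-0.001,0.01],"hand": 1}])

```text
time: 20.23
position: [0.5617, -0.0808, 0.0319]
orientation: [0.049, 0.706, -0.704, -0.052]
contact_force: [-9.4, 1.0, 7.1]
finger_gap: 0.558
```

```bash
python3 fx.py
```

```text
t 20.23 p [ 0.5617 -0.0808  0.0319] yaw -1.7137 down [-0.0052  0.0037 -1.    ] F [-9.4  1.   7.1] gap 0.558 j7 -1.14
adv 63.95 lat 0.79 z 31.94 Fu -9.42 Fv -0.03 T [ 0.12  2.07 -0.03]
```

carry_out(steps=[{"travel": [-0.006,-0.001,0],"twist": [0.003,0,0.014],"hand": 1},{"travel": [-0.006,-0.0008,0],"twist": [0.002,0,0.013],"hand": 1}])

```text
time: 20.4
position: [0.5621, -0.0809, 0.032]
orientation: [0.05, 0.706, -0.705, -0.052]
contact_force: [-9.8, 1.1, 6.6]
finger_gap: 0.563
```

```bash
python3 fx.py
```

```text
t 20.4 p [ 0.5621 -0.0809  0.032 ] yaw -1.7146 down [-0.003  0.002 -1.   ] F [-9.8  1.1  6.6] gap 0.563 j7 -1.14
adv 64.33 lat 0.76 z 32.04 Fu -9.89 Fv -0.03 T [0.19 2.19 0.03]
```

carry_out(steps=[{"travel": [-0.0075,-0.001,0],"twist": [0.002,0,0.013],"hand": 1},{"travel": [-0.0075,-0.001,0],"twist": [0.001,0,0.013],"hand": 1}])

```text
time: 20.57
position: [0.5621, -0.0809, 0.032]
orientation: [0.048, 0.707, -0.704, -0.054]
contact_force: [-11.3, 2.6, 8.0]
finger_gap: 0.562
```

```bash
python3 fx.py;  python3 - <<'E'
from plan import *
d=eyes.grab_frame('wrist')
a=d['frame']
cv2.imwrite('pics/n.png',cv2.resize(a[150:310,220:420],None,fx=3.75,fy=3.75,interpolation=cv2.INTER_CUBIC))
E
```

```text
t 20.57 p [ 0.5621 -0.0809  0.032 ] yaw -1.7151 down [-0.0087  0.0042 -1.    ] F [-11.3   2.6   8. ] gap 0.562 j7 -1.14
adv 64.27 lat 0.76 z 32.0 Fu -11.55 Fv 1.28 T [0.16 2.55 0.05]
```

View pics/n.png

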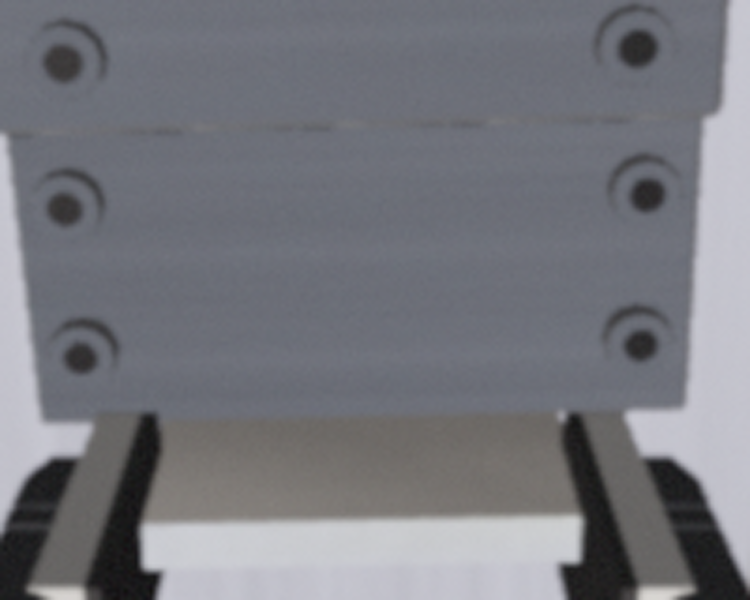

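Run:
```python
from plan import *
a=np.load('k.npz');o,M=st()
d={'frame':np.zeros((400,640,3)),'vertical_fov':a['f'][0],'cx':a['f'][1],'cy':a['f'][2],'mount':a['mount']};c=cam(d,o)
g=lambda x,y,z: atz(c,(y/3.75+150,x/3.75+220),z)
h=lambda P:(proj(c,[P])[0]-[220,150])*3.75
for zb in (.013,.014,.015):
  P=g(141,520,zb+.036);Q=g(583,515,zb+.036);P2=g(143,570,zb+.036)
  I=g(160,418,zb+.0)
  w=np.linalg.norm(P-Q)
  lp=P.copy();lp[2]=zb+.014;lq=Q.copy();lq[2]=zb+.014
  l6=P.copy();l6[2]=zb+.006;l6q=Q.copy();l6q[2]=zb+.006
  print(zb,'w',w,'thick',np.linalg.norm(P-P2),'predict lip contact',h(lp),h(lq),'foot junction',h(l6),h(l6q))
  A=g(43,421,.028);B=g(685,406,.028); 
  n=np.array([np.cos(-.1175),np.sin(-.1175),0]);print('gap mm',(A+B-P-Q)@n/2*1e3)
```

```text
t 20.62 p [ 0.562  -0.0808  0.032 ] yaw -1.7152 down [-0.0089  0.0044 -1.    ] F [-11.6   1.5   8.3] gap 0.556 j7 -1.14
0.013 w 0.048882822134819134 thick 0.006516791987514638 predict lip contact [168.72679366 422.30501577] [555.60075936 417.70928365] foot junction [177.17066419 392.55315164] [547.26012986 388.09292203]
gap mm 1.4635681744070554
0.014 w 0.04849385269018192 thick 0.006464936696647692 predict lip contact [168.92128983 421.61971115] [555.40862293 417.02703514] foot junction [177.41332192 391.6981504 ] [547.02046311 387.24190029]
gap mm 0.8150664702935976
0.015 w 0.048104883245544704 thick 0.006413081405780744 predict lip contact [169.11853395 420.92472415] [555.21377277 416.33515056] foot junction [177.65925747 390.83159981] [546.77756032 386.37938782]
gap mm 0.16656476618013993
```

carry_out(steps=[{"travel": [-0.007,-0.0012,0],"twist": [0.003,0,0.02],"hand": 1},{"travel": [-0.008,-0.0012,0],"twist": [0.002,0,0.016],"hand": 1}])

```text
time: 20.78
position: [0.5621, -0.0809, 0.032]
orientation: [0.05, 0.706, -0.704, -0.053]
contact_force: [-13.7, 1.2, 7.5]
finger_gap: 0.555
```

```bash
python3 fx.py
```

```text
t 20.78 p [ 0.5621 -0.0809  0.032 ] yaw -1.7156 down [-0.0044  0.0029 -1.    ] F [-13.7   1.2   7.5] gap 0.555 j7 -1.14
adv 64.34 lat 0.77 z 32.03 Fu -13.79 Fv -0.36 T [0.25 2.87 0.05]
```

Run:
```python
from plan import *
a=np.load('k.npz')
d={'frame':np.zeros((400,640,3)),'vertical_fov':a['f'][0],'cx':a['f'][1],'cy':a['f'][2],'mount':a['mount']};c=cam(d,{'position':a['p'],'orientation':a['q']})
g=lambda x,y,z: atz(c,(y/3.75+150,x/3.75+220),z)
n=np.array([np.cos(-.1175),np.sin(-.1175),0])
L=(g(0,118,.028)+g(695,102,.028))/2
T=(g(157,143,.020)+g(552,135,.020))/2; I=(g(170,402,.020)+g(550,394,.020))/2; P=(g(141,520,.050)+g(583,515,.050))/2
for k,X in dict(toe=T,inner=I,legtop=P).items(): print(k,(L-X)@n*1e3, 'home adv', 25.26+(L-X)@n*1e3+(34 if k=='toe' else 0))
R_=(g(124,118,.022)+g(573,107,.022))/2
print('root z.022',(R_-I)@n*1e3, np.linalg.norm(g(124,118,.022)-g(573,107,.022)))
o,M=st()
```

```text
toe 5.8579256192608495 home adv 65.11792561926086
inner 41.346203744353055 home adv 66.60620374435305
legtop 40.32083939505602 home adv 65.58083939505602
root z.022 39.41364042291605 0.0540814372492758
t 20.78 p [ 0.5621 -0.0809  0.032 ] yaw -1.7156 down [-0.0044  0.0029 -1.    ] F [-13.7   1.2   7.5] gap 0.555 j7 -1.14
```

carry_out(steps=[{"travel": [-0.008,-0.0014,0],"twist": [0.002,-0.012,0.018],"hand": 1},{"travel": [-0.008,-0.0014,0],"twist": [0.002,-0.012,0.018],"hand": 1}])

```text
time: 20.95
position: [0.562, -0.0814, 0.0321]
orientation: [0.043, 0.707, -0.705, -0.044]
contact_force: [-13.4, 0.8, 6.4]
finger_gap: 0.563
```

```bash
python3 fx.py
```

```text
t 20.95 p [ 0.562  -0.0814  0.0321] yaw -1.694 down [-0.0019  0.0027 -1.    ] F [-13.4   0.8   6.4] gap 0.563 j7 -1.13
adv 64.27 lat 0.22 z 32.1 Fu -13.4 Fv -0.69 T [ 0.02  2.66 -0.21]
```

Twisting by +0.02 gave a yaw moment of -0.2 Nm with no further advance. That fits the leg's right edge bearing on the lip, so the hard stop is the lip. I'll rotate back to flat.

carry_out(steps=[{"travel": [-0.007,-0.0014,-0.0005],"twist": [0.002,0.009,0.015],"hand": 1},{"travel": [-0.007,-0.0014,-0.0003],"twist": [0.002,0.007,0.014],"hand": 1}])

```text
time: 21.12
position: [0.5623, -0.081, 0.0323]
orientation: [0.049, 0.706, -0.705, -0.051]
contact_force: [-10.0, -0.2, 3.7]
finger_gap: 0.564
```

```bash
python3 fx.py
```

```text
t 21.12 p [ 0.5623 -0.081   0.0323] yaw -1.7122 down [-0.0014  0.0021 -1.    ] F [-10.   -0.2   3.7] gap 0.564 j7 -1.14
adv 64.52 lat 0.63 z 32.28 Fu -9.96 Fv -1.34 T [0.19 2.15 0.14]
```

carry_out(steps=[{"travel": [-0.007,-0.0004,-0.0001],"twist": [0.001,-0.004,0.012],"hand": 1},{"travel": [-0.007,-0.0006,0],"twist": [0.001,-0.003,0.013],"hand": 1}])

```text
time: 21.28
position: [0.562, -0.081, 0.0318]
orientation: [0.046, 0.707, -0.704, -0.05]
contact_force: [-11.5, 1.8, 12.8]
finger_gap: 0.558
```

```bash
python3 fx.py
```

```text
t 21.28 p [ 0.562  -0.081   0.0318] yaw -1.7071 down [-0.0061  0.0053 -1.    ] F [-11.5   1.8  12.8] gap 0.558 j7 -1.14
adv 64.25 lat 0.61 z 31.8 Fu -11.62 Fv 0.5 T [ 0.14  2.56 -0.15]
```

carry_out(steps=[{"travel": [-0.007,-0.0014,0],"twist": [0.004,0.001,0.017],"hand": 1},{"travel": [-0.007,-0.0013,0],"twist": [0.003,0.001,0.016],"hand": 1}])

```text
time: 21.45
position: [0.5622, -0.0811, 0.0322]
orientation: [0.049, 0.706, -0.705, -0.05]
contact_force: [-9.4, 0.3, 4.4]
finger_gap: 0.56
```

```bash
python3 fx.py
```

```text
t 21.45 p [ 0.5622 -0.0811  0.0322] yaw -1.7106 down [-0.0024  0.0019 -1.    ] F [-9.4  0.3  4.4] gap 0.56 j7 -1.14
adv 64.45 lat 0.58 z 32.16 Fu -9.39 Fv -0.77 T [0.19 2.18 0.04]
```

carry_out(steps=[{"travel": [-0.009,-0.0012,0],"twist": [0.002,0,0.018],"hand": 1},{"travel": [-0.009,-0.0012,0],"twist": [0.002,0,0.018],"hand": 1}])

```text
time: 21.62
position: [0.5622, -0.0811, 0.032]
orientation: [0.048, 0.706, -0.704, -0.051]
contact_force: [-14.5, 1.5, 11.0]
finger_gap: 0.558
```

```bash
python3 fx.py;  python3 - <<'E'
from plan import *
d=eyes.grab_frame('wrist')
a=d['frame']
cv2.imwrite('pics/p.png',cv2.resize(a[150:310,220:420],None,fx=3.75,fy=3.75,interpolation=cv2.INTER_CUBIC))
for n,b in (('side',(200,300,320,450)),('scene',(150,230,320,430))):
    a=eyes.grab_frame(n)['frame'];cv2.imwrite(f'pics/p_{n}.png',cv2.resize(a[b[0]:b[1],b[2]:b[3]],None,fx=6,fy=6,interpolation=cv2.INTER_CUBIC))
E
python3 fx.py
```

```text
t 21.62 p [ 0.5622 -0.0811  0.032 ] yaw -1.7113 down [-0.0044  0.0035 -1.    ] F [-14.5   1.5  11. ] gap 0.558 j7 -1.14
adv 64.41 lat 0.57 z 31.98 Fu -14.56 Fv -0.15 T [0.23 3.04 0.01]
t 21.77 p [ 0.5622 -0.081   0.032 ] yaw -1.7113 down [-0.0043  0.0035 -1.    ] F [-14.3   1.9   9.3] gap 0.554 j7 -1.14
adv 64.42 lat 0.62 z 31.99 Fu -14.39 Fv 0.26 T [0.22 3.   0.03]
```

View pics/p.png

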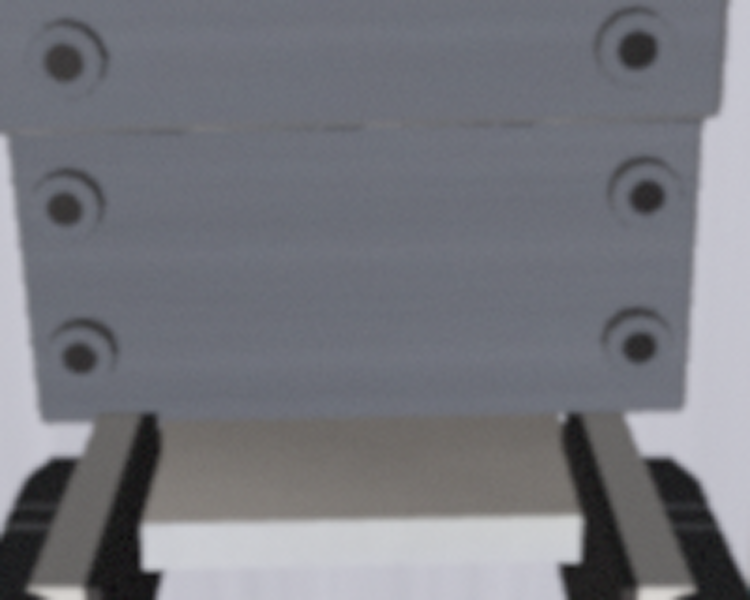

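View pics/p_side.png

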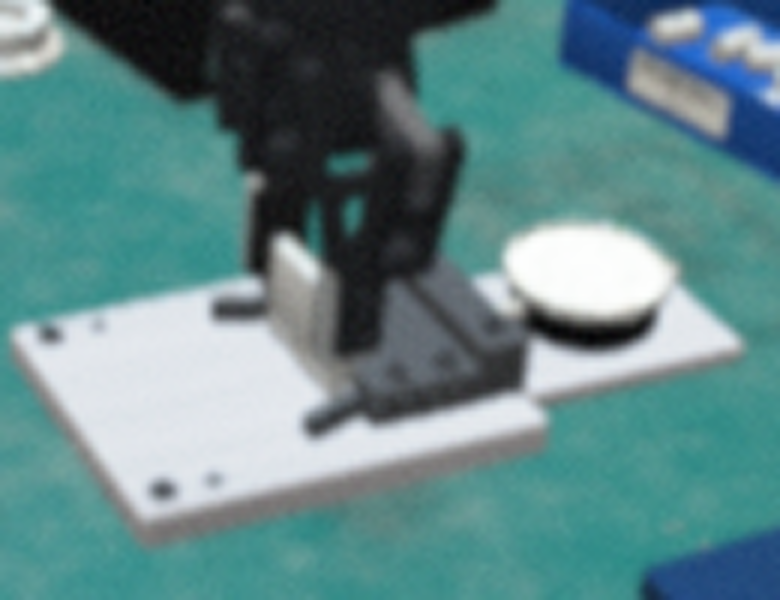

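View pics/p_scene.png

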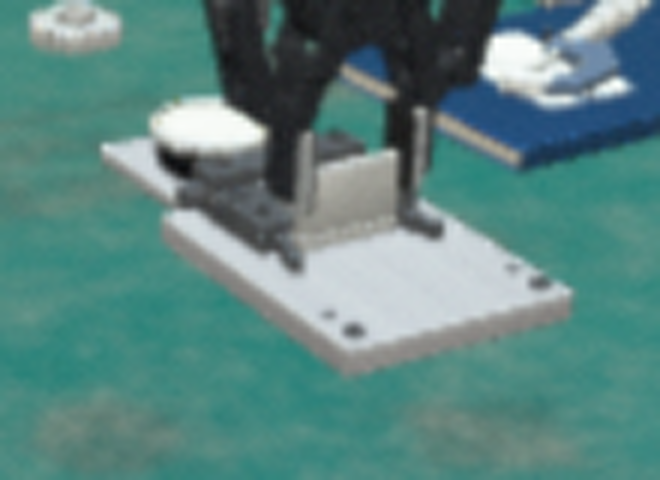

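Run:
```python
from plan import *
o,M=st();d=eyes.grab_frame('side');c=cam(d);a=d['frame']
S=8;im=cv2.resize(a[225:290,355:425],None,fx=S,fy=S,interpolation=cv2.INTER_CUBIC)
cv2.imwrite('pics/q0.png',im.copy())
h=lambda P:tuple(((proj(c,[P])[0]-[355,225]+.5)*S).astype(int))
Mx=-M[:,0];mz=M[:,2]
for zz,col in((-.003,(0,0,255)),(0,(0,255,255)),(.004,(0,255,0))):
    # tip z relative below TCP = zz*-1
    pts=[o['position']+mz*y+Mx*x+np.array([0,0,-zz if zz<0 else -zz]) for y in(.026,.036) for x in(-.011,.011)]
    q=[h(p) for p in pts]
    cv2.polylines(im,[np.array([q[0],q[1],q[3],q[2]])],True,col,1)
L=np.array([.5675,-.0808,0]);y=-.1125;u=np.array([np.cos(y),np.sin(y),0]);v=np.array([-u[1],u[0],0])
for z in(.014,.022,.028): cv2.line(im,h(L-v*.04+[0,0,z]),h(L+v*.04+[0,0,z]),(255,0,0),1)
cv2.imwrite('pics/q.png',im)
```

```text
t 21.77 p [ 0.5622 -0.081   0.032 ] yaw -1.7113 down [-0.0043  0.0035 -1.    ] F [-14.3   1.9   9.3] gap 0.554 j7 -1.14
```

View pics/q.png

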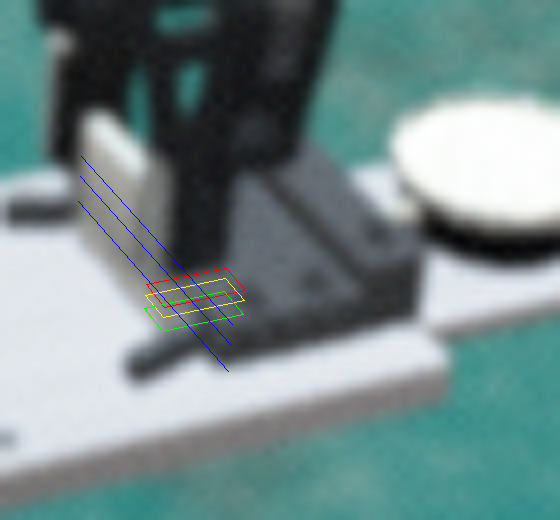

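View pics/q0.png

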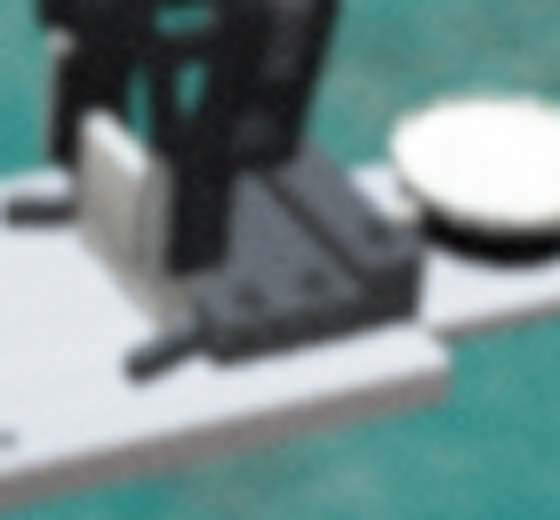

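The stop is stiff: raising the push from 9 N to 14 N gave no further advance. The yaw moment is about zero, so the leg is flat, and the fingers clear the lip. Last, I'll check the bystanders and the block, then hand in.

```bash
python3 - <<'E'
from plan import *
d=eyes.grab_frame('side');cv2.imwrite('pics/z_side.png',d['frame']);st()
sign_off();st()
E
python3 fx.py
```

```text
t 21.87 p [ 0.5622 -0.081   0.032 ] yaw -1.7113 down [-0.0042  0.0034 -1.    ] F [-13.7   2.6   9.4] gap 0.557 j7 -1.14
the job is handed in; nothing more can be done
the job is handed in; nothing more can be done
the job is handed in; nothing more can be done
```

View pics/z_side.png

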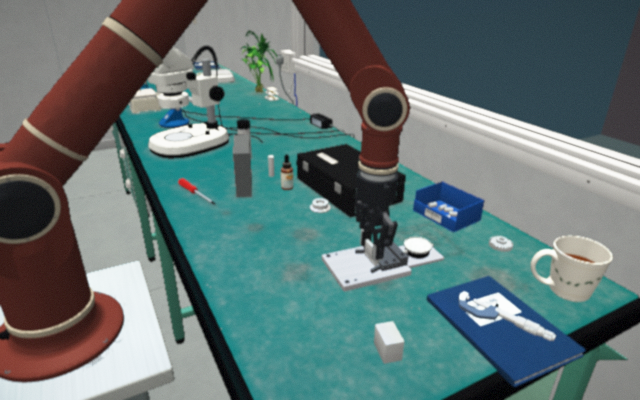

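The job is handed in at 21.9 s. The block stands upright on the bench at about (0.46, -0.285), clear of the fixture. The arm holds the bracket on the seat, with its foot under the lip and its leg pressed against the lip's front.

**What I did:** I lifted the block off the seat and set it down. I then gripped the bracket across its leg, turned it about half a turn and lowered it onto the seat. I slid the foot in under the lip, then worked it in against the plunger in small steps by feel.

**Last checks that passed:**
- **Hard stop:** raising the push from about 9 N to 14 N gave no further advance. The bracket stopped about 7 mm after first touching the plunger, against the 6 mm expected.
- **Flat on the lip:** the yaw moment was about zero at the final angle. It rose to about -0.2 Nm when I twisted the bracket 0.02 rad, as a flat leg on the lip would do. The tilt is within about 3 mrad of level.
- **Holding:** the push is steady at about 14 N, with about 9 N pressing down on the seat.
- **Bystanders:** the dropper bottle and end cap look unmoved in the last side picture.

**Check that disagreed:** my estimates from the wrist camera put home 0.7 to 2 mm further in than where the bracket stopped. The stated calibration is good to about 2 mm, and I trusted the force and the hard stop instead. I did not read the dial.

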